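# Swap the battery packs in the bench charging dock

### The arm

A 6-joint arm with a two-finger parallel gripper is mounted at the origin on the work surface. World frame = base frame: x ahead of the robot, y to its left, z up, the work surface at z = 0. Lengths are in m, angles in rad, forces in N, time in s.
With the tool pointing down it reaches from about 0.35 to 0.775 m from the base axis. Payload 7.3 kg.
Tool frame: the origin (TCP) lies on the front face of the gripper's body, between the roots of the fingers; the fingertips stand 66 mm ahead of it and the grasp point (between the pads) lies 47 mm ahead of it; z points along the fingers, y is the direction in which the jaws open and shut (so a half turn about z gives the same grasp; the last joint's range is limited). The gripper opens to 92 mm and grips with 3 to 60 N. Pads are 19 mm wide; open, the fingers measure 130 mm over their backs; the gripper's body (75 mm by 190 mm) begins 47 mm behind the grasp point.
Start: joints at [1.124, 0.342, 1.524, -0, 1.275, -0.146], TCP at [0.156, 0.501, 0.292] pointing down, gripper open.
Joint ranges: [-2.53, 2.53], [-0.77, 2.02], [0.04, 2.7], [-1, 4.14], [0.28, 2.66], [-3.11, 3.11]. Speed limits (rad/s): [2.57, 2.57, 3.14, 3.14, 3.14, 3.14].

### API

Orientations are given as [roll, pitch, yaw] about the fixed x, y, z axes, in that order (R = Rz(yaw) Ry(pitch) Rx(roll)).
In Python, from cell import observe, read_camera, hand_in, search_frame, tip_of gives the robot as it stands. The module is installed in compiled form; this text tells all that it offers.
- The arm moves only by the tool apply_moves, never from a script. Its argument "motion" is a list of rows, each an object with "offset": the shift along the tool's x, y, z in mm, a list of three; "rotation": the turn, a rotation vector about the tool's x, y, z in rad, a list of three. In form: [{"offset": [x, y, z], "rotation": [rx, ry, rz]}, ...]. A call has 1 to 12 rows; each row shifts and turns the pose as measured when the row begins, along the tool's axes as they then stand; what a row does not reach is not made up. A row lasts 1/12 s, in which the tool goes at most 41.7 mm and 7.16 degrees, less where a joint would pass 70% of its speed; a pose out of reach is approached as far as the arm can. A call with a gripper value outside its range is refused whole. "grip" is the closure, from 0 (fully open) to 1 (shut), set as the call begins (left out, the last holds). The fingers move at their own pace and stop on an object; "grip_force" is the grip in N (left out, the last holds). Time passes only in rows, so rows that do not move let the fingers close. It gives the time, the measured TCP pose, the force and the opening at its end, in the units of the state.
- observe(): the state, without advancing time (a new reading comes with each control period).
- read_camera(name): name is "side" or "top"; returns a dict with "img" (480x640x3 uint8, red, green, blue), "camera_matrix" (3x3 intrinsics, pixels), "R" (3x3) and "t" (3): a world point X has camera coordinates R X + t. Camera axes: x right, y down, z forward; pixel columns grow to the right and rows downward; lengths in m; the calibration is good to about 2 mm. A picture is of the moment at which its call begins. There is no depth.
- hand_in(): hands the job in, once; it reports no verdict.
Trained networks look in a picture, given as the dict that the camera call returned (one of the last four; its "shot" number tells which), for a name from the list of things; names that differ only in an ending like _2 or _b are one class to them, and where a whole thing is asked for, a point or a joint stands for the part that bears it (a point fixed in the world has none). Each returns a list of dicts, best first, with "score" (0 to 1); they miss things now and then, are a little off and sometimes report something else, mostly with a low value. They report only what shows in the picture. A call takes as long as a camera call. They do not tell look-alikes from the thing itself.
- search_frame(query, picture): "location" ([x, y, z] in m, in world coordinates, good to about 4 mm: the middle of the surface that is visible of it).
- tip_of(query, picture): "location" ([x, y, z] in m, in world coordinates, good to about 4 mm: a listed point, or the origin of a listed thing).
The state is a dict: "time": time; "qpos": joint angles; "qvel": joint speeds; "joint_efforts": joint torques, N m; "tool_pos": TCP position; "tool_rot": TCP orientation; "contact_force": force on the tool from outside, world axes, zero at the start; "torque": the same for the moment, N m; "opening": finger opening in m.
Only numpy, scipy, OpenCV 4.12 (cv2) and the standard library are available. Lean on these libraries where they do the work, as an engineer would, in place of code of your own. Each camera call takes 0.05 s, during which the arm holds its last target.

### The job

Throw the isolator handle to off before disturbing any pack in the charging dock; with it off, take the charged packs out of the dock and lay them flat in the metal tray, and slide every flat pack lying on the bench fully home into a dock bay of its own. When the dock is loaded, throw the handle back on, with all the packs left where they belong and the screwdriver and jar beside the dock left alone.

Things in the scene. Friction and masses are not known exactly. Their poses are not given: they have to be found in the camera images.
- dock: Fixed grey dock 336 (y) x 62 (x), back wall 30 high (all mm). Origin: bench level, middle of mouth edge; x points into the bays, away from you. 4 bays, 80 pitch, open in front and along the top middle: floor 4 above bench, 49 wide, 13 high under roof strips (tops at 21), 44 deep to the stop, sides rounded. A home pack stands 36 out, on a tongue 34 wide level with the floor: grip it there.
- handle (a joint): Isolator handle: 0 = off (leaning to the isolator's -x), 1.2 = on (leaning to +x, where it starts). Upright at 0.6; the weighted handle drops to whichever side it has been pushed past upright (by 0.15 rad or more) and stays there. About 2 N at the grip moves it.
- handle_grip (a point): Centre of the black cross-bar grip at the end of the handle (bar 44 mm long along the isolator's y, 16 mm thick, on a 10 mm thick stem), 62 mm from the hinge axis.
- isolator: Fixed grey isolator box, 110 (x) x 70 (y) x 40 mm high, beside the dock (either side). Origin: centre of its underside on the bench. The handle's hinge axis is its y axis, 46 mm above the bench over the origin; the bar is 108 mm above the bench when upright and 97 mm at off or on.
- tray: Fixed open aluminium tray, 200 (x) x 134 (y) x 16 mm high, walls 4 mm, floor 4 mm thick, at the other side of the dock from the isolator. Origin: centre of its underside. Room for two packs laid end to end along its x axis.
- bay0 (a point): Bay 0 of the dock (0 is the most -y, 3 the most +y): the point on the bay floor where the origin of a pack lies when the pack is fully home (4 mm inside the mouth). Axes as the dock's: x points into the bay.
- bay1 (a point): Bay 1 of the dock (0 is the most -y, 3 the most +y): the point on the bay floor where the origin of a pack lies when the pack is fully home (4 mm inside the mouth). Axes as the dock's: x points into the bay.
- bay2 (a point): Bay 2 of the dock (0 is the most -y, 3 the most +y): the point on the bay floor where the origin of a pack lies when the pack is fully home (4 mm inside the mouth). Axes as the dock's: x points into the bay.
- bay3 (a point): Bay 3 of the dock (0 is the most -y, 3 the most +y): the point on the bay floor where the origin of a pack lies when the pack is fully home (4 mm inside the mouth). Axes as the dock's: x points into the bay.
- fresh0: Flat pack lying on the bench in front of the dock (may be absent): black, grey label on top, 80 (x) x 46 (y) x 10 mm (z), about 60 g. Origin: centre of its underside. Either end may go in first; any free bay will do.
- fresh1: Flat pack lying on the bench in front of the dock (may be absent): black, grey label on top, 80 (x) x 46 (y) x 10 mm (z), about 60 g. Origin: centre of its underside. Either end may go in first; any free bay will do.
- fresh2: Flat pack lying on the bench in front of the dock (may be absent): black, grey label on top, 80 (x) x 46 (y) x 10 mm (z), about 60 g. Origin: centre of its underside. Either end may go in first; any free bay will do.
- fresh3: Flat pack lying on the bench in front of the dock (may be absent): black, grey label on top, 80 (x) x 46 (y) x 10 mm (z), about 60 g. Origin: centre of its underside. Either end may go in first; any free bay will do.
- done0: Charged pack sitting home in bay 0 at the start (may be absent); the same kind of pack: 80 (x) x 46 (y) x 10 mm. Origin: centre of its underside.
- done1: Charged pack sitting home in bay 1 at the start (may be absent); the same kind of pack: 80 (x) x 46 (y) x 10 mm. Origin: centre of its underside.
- done2: Charged pack sitting home in bay 2 at the start (may be absent); the same kind of pack: 80 (x) x 46 (y) x 10 mm. Origin: centre of its underside.
- done3: Charged pack sitting home in bay 3 at the start (may be absent); the same kind of pack: 80 (x) x 46 (y) x 10 mm. Origin: centre of its underside.
- driver: Bystander: screwdriver 150 mm long lying at the far right, beyond tray or isolator. Origin at its underside, handle to its -x.
- flux: Bystander: closed jar, 44 mm across, 90 mm high, standing at the far left, beyond tray or isolator. Origin: centre of its underside.
Mind the look-alikes: they are no part of the job. What is shaped like the fresh2 but blue, orange or yellow is not meant.

How it is judged:
On the way, in this order (a step that is already met when the one before it is completed fails the run):
1. the handle is off, with the charged packs still in their bays (value of joint handle below 0.15 rad and distance between done0 and bay0 below 0.007 m and distance between done1 and bay1 below 0.007 m and distance between done2 and bay2 below 0.007 m and distance between done3 and bay3 below 0.007 m), for 0.2 s.
2. with the handle off, all charged packs lie in the tray and all packs from the bench are home in bays (value of joint handle below 0.15 rad and x of done0 in the frame of tray between -0.085 and 0.085 m and y of done0 in the frame of tray between -0.06 and 0.06 m and z of each of done0, done1, done2, done3 in the frame of tray below 0.019 m and angle between each of done0, done1, done2, done3's own z axis and vertical below 0.15 rad and x of done1 in the frame of tray between -0.085 and 0.085 m and y of done1 in the frame of tray between -0.06 and 0.06 m and x of done2 in the frame of tray between -0.085 and 0.085 m and y of done2 in the frame of tray between -0.06 and 0.06 m and x of done3 in the frame of tray between -0.085 and 0.085 m and y of done3 in the frame of tray between -0.06 and 0.06 m and (distance between fresh0 and bay0 below 0.007 m or distance between fresh0 and bay1 below 0.007 m or distance between fresh0 and bay2 below 0.007 m or distance between fresh0 and bay3 below 0.007 m) and (distance between fresh1 and bay0 below 0.007 m or distance between fresh1 and bay1 below 0.007 m or distance between fresh1 and bay2 below 0.007 m or distance between fresh1 and bay3 below 0.007 m) and (distance between fresh2 and bay0 below 0.007 m or distance between fresh2 and bay1 below 0.007 m or distance between fresh2 and bay2 below 0.007 m or distance between fresh2 and bay3 below 0.007 m) and (distance between fresh3 and bay0 below 0.007 m or distance between fresh3 and bay1 below 0.007 m or distance between fresh3 and bay2 below 0.007 m or distance between fresh3 and bay3 below 0.007 m)), for 0.2 s.
3. the handle is on (value of joint handle above 1.05 rad), for 0.2 s.
At the end, for the whole second after the job is handed in: Handle on (above 1.05 rad); every charged pack flat in the tray (0.15 rad, centre inside the walls, underside at most 19 mm above the tray's); every pack from the bench home in a bay (origin within 7 mm of the bay's point); all at rest (value of joint handle above 1.05 rad and x of done0 in the frame of tray between -0.085 and 0.085 m and y of done0 in the frame of tray between -0.06 and 0.06 m and z of each of done0, done1, done2, done3 in the frame of tray below 0.019 m and angle between each of done0, done1, done2, done3's own z axis and vertical below 0.15 rad and x of done1 in the frame of tray between -0.085 and 0.085 m and y of done1 in the frame of tray between -0.06 and 0.06 m and x of done2 in the frame of tray between -0.085 and 0.085 m and y of done2 in the frame of tray between -0.06 and 0.06 m and x of done3 in the frame of tray between -0.085 and 0.085 m and y of done3 in the frame of tray between -0.06 and 0.06 m and (distance between fresh0 and bay0 below 0.007 m or distance between fresh0 and bay1 below 0.007 m or distance between fresh0 and bay2 below 0.007 m or distance between fresh0 and bay3 below 0.007 m) and (distance between fresh1 and bay0 below 0.007 m or distance between fresh1 and bay1 below 0.007 m or distance between fresh1 and bay2 below 0.007 m or distance between fresh1 and bay3 below 0.007 m) and (distance between fresh2 and bay0 below 0.007 m or distance between fresh2 and bay1 below 0.007 m or distance between fresh2 and bay2 below 0.007 m or distance between fresh2 and bay3 below 0.007 m) and (distance between fresh3 and bay0 below 0.007 m or distance between fresh3 and bay1 below 0.007 m or distance between fresh3 and bay2 below 0.007 m or distance between fresh3 and bay3 below 0.007 m) and linear speed of each of fresh0, fresh1, fresh2, fresh3, done0, done1, done2, done3 below 0.02 m/s); the robot touches nothing.
It fails at once if the screwdriver or jar is moved more than 30 mm (distance of any of driver, flux from where it was at the start of the episode above 0.03 m).
Of done0, done1, done2, done3 only 1 to 2 are there at a start; the rules pass over those that are not, and their reading is None.
Of fresh0, fresh1, fresh2, fresh3 only 3 to 4 are there at a start; the rules pass over those that are not, and their reading is None.
At some moment in a run one of fresh0, fresh1, fresh2, fresh3 may be knocked a few centimetres aside while the robot is not near it.
Once in a run the grip may slacken for a moment while it holds something.
It also fails if it takes over 210 s, if anything falls off the work surface, if the arm or the gripper's body presses on something with over 40 N, if the wrist force passes 120 N, or if a joint passes its speed limit or range.

## Working session

There is one attempt and no reset: what is moved stays moved. The work goes in short steps, Python scripts to look and compute and a tool call to move; the robot and the scene stay as the last step left them, time stands still between calls to the robot, and variables do not carry over. Pictures are saved under pics/ and viewed, and the job is handed in when it is done.

Besides the shell and the picture viewer there is one more tool, called by a JSON object that holds its "op" and its "data". apply_moves: Moves the arm, as the interface text tells. Its arguments: {"type":"object","properties":{"motion":{"type":"array"},"grip":{"type":"number"},"grip_force":{"type":"number"}},"required":["motion"]}

```bash
mkdir -p pics; ls; python3 - <<'E'
from cell import *
import cv2
for n in ["side","top"]:
    p=read_camera(n); cv2.imwrite(f"pics/{n}0.png",p["img"][:,:,::-1])
    print(n,p["camera_matrix"].tolist(),p["R"].tolist(),p["t"].tolist(),p["shot"])
    for q in ["dock","isolator","tray","handle_grip","fresh0","done0","driver","flux"]:
        print(q,[(round(d["score"],2),[round(float(v),3) for v in d["location"]]) for d in tip_of(q,p)][:9])
print(observe())
E
```

```text
pics
side [[469.20192592587506, 0.0, 310.8746120839512], [0.0, 469.20192592587506, 238.00241737086563], [0.0, 0.0, 1.0]] [[-0.976777398425871, -0.2142468576505607, -0.002048880486528273], [-0.15003110034993153, 0.6907743360982909, -0.7073340692457519], [0.1529594157029128, -0.690600536181971, -0.7068764507132754]] [0.4778024966343941, 0.1200064252189913, 0.9524810306225394] 1
dock []
isolator [(0.81, [0.529, -0.341, -0.001]), (0.69, [0.662, -0.128, 0.004]), (0.63, [0.569, -0.345, 0.098])]
tray [(0.84, [0.523, 0.35, -0.004])]
handle_grip [(0.66, [0.57, -0.346, 0.098])]
fresh0 [(0.91, [0.29, 0.336, 0.004]), (0.78, [0.44, -0.074, 0.0]), (0.78, [0.494, -0.204, 0.0]), (0.76, [0.342, -0.167, 0.003]), (0.75, [0.484, 0.194, -0.002]), (0.65, [0.359, 0.215, 0.0]), (0.58, [0.439, 0.052, 0.002]), (0.4, [0.523, 0.343, -0.002])]
done0 [(0.82, [0.659, -0.127, 0.005])]
driver [(0.52, [0.704, -0.287, 0.001])]
flux [(0.7, [0.692, 0.296, 0.003])]
top [[534.9210585174949, 0.0, 314.51076597430284], [0.0, 534.9210585174949, 237.30365611378443], [0.0, 0.0, 1.0]] [[-0.0016124563927368651, -0.999787665526947
[... 773 characters left out ...]
88, 0.297, -0.0])]
{'time': 0.9, 'qpos': array([ 1.12401184e+00,  3.41925372e-01,  1.52410582e+00,  9.51905693e-07,
        1.27539829e+00, -1.46017905e-01]), 'qvel': array([ 1.37533084e-03,  1.30536864e-03,  4.77219624e-04,  5.03074169e-05,
       -1.16696501e-03,  5.30118728e-04]), 'joint_efforts': array([ 4.75632405e-04, -4.31135809e+01, -2.44472587e+01,  7.19737750e-02,
        4.85184649e-02, -2.66129535e-05]), 'tool_pos': array([0.15552263, 0.50144186, 0.29227724]), 'tool_rot': array([3.14143109e+00, 2.28403916e-05, 2.84082580e+00]), 'contact_force': array([ 0.45887556, -0.40276963,  0.01753126]), 'torque': array([-0.03751632, -0.00039511,  0.0051516 ]), 'opening': 0.09175675377378496}
```

View pics/top0.png

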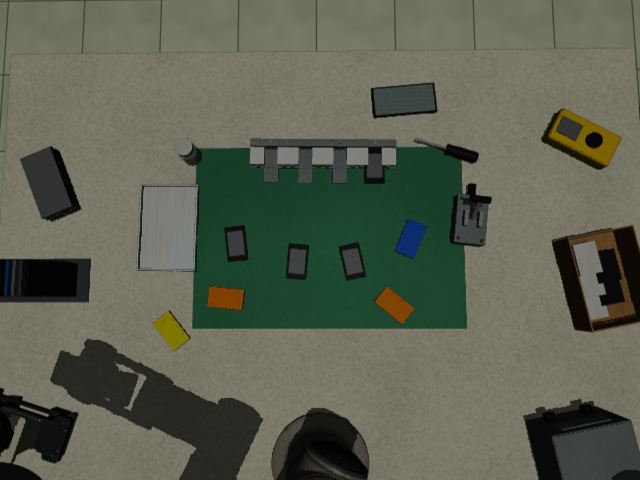

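View pics/side0.png

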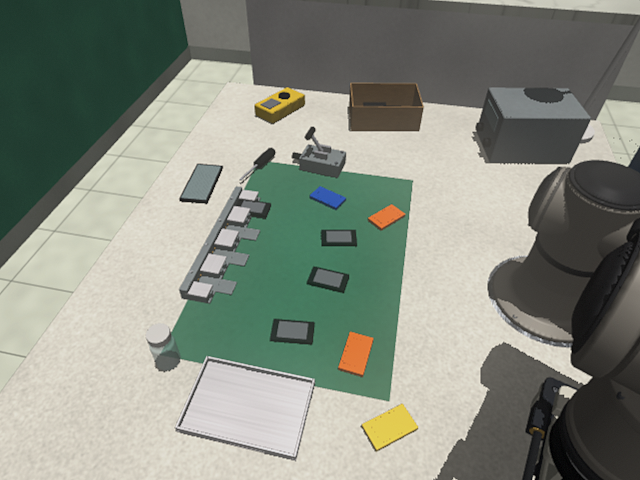

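```bash
cat > h.py <<'E'
from cell import *
import cv2, numpy as np
def back(p,uv,z):
    K,R,t=p["camera_matrix"],p["R"],p["t"]; K=np.array(K);R=np.array(R);t=np.array(t)
    C=-R.T@t; uv=np.atleast_2d(np.array(uv,float))
    d=(R.T@np.linalg.inv(K)@np.c_[uv,np.ones(len(uv))].T).T
    s=(z-C[2])/d[:,2]; return C+d*s[:,None]
def proj(p,X):
    X=np.atleast_2d(X); c=(np.array(p["R"])@X.T).T+p["t"]; q=(np.array(p["camera_matrix"])@c.T).T
    return q[:,:2]/q[:,2:]
def packs(p,regs,z=0.010,thr=60):
    """dark blobs on green, by minAreaRect of world-projected contour"""
    g=p["img"].astype(int); out=[]
    up=p["img"]
    m=((g[:,:,1]-g[:,:,0]<25)&(g.max(2)<150)).astype(np.uint8)
    for c in regs:
        mm=np.zeros_like(m); x,y=[int(v) for v in c]; r=26
        mm[y-r:y+r,x-r:x+r]=m[y-r:y+r,x-r:x+r]
        cs,_=cv2.findContours(mm,cv2.RETR_EXTERNAL,cv2.CHAIN_APPROX_NONE)
        k=max(cs,key=cv2.contourArea).reshape(-1,2)
        w=back(p,k,z)[:,:2]
        rc=cv2.minAreaRect((w*1000).astype(np.float32))
        b=cv2.boxPoints(rc); e=[b[1]-b[0],b[2]-b[1]]; l=max(e,key=np.linalg.norm)
        out.append((np.round(rc[0],1),np.round(sorted(rc[1]),1),round(float(np.degrees(np.arctan2(l[1],l[0]))),1)))
    return out
def crop(p,x0,y0,x1,y1,s,name):
    cv2.imwrite(name,cv2.resize(p["img"][y0:y1,x0:x1,::-1],None,fx=s,fy=s,interpolation=cv2.INTER_CUBIC))
E
python3 - <<'E'
from h import *
p=read_camera("top")
for r in packs(p,[(236,243),(298,261),(352,261)]): print(r)
crop(p,240,125,510,255,2.9,"pics/t1.png")
s=read_camera("side")
for r in packs(s,[(292,331),(328,279),(339,238)]): print(r)
crop(s,170,110,360,310,3,"pics/s1.png")
E
```

```text
(array([483.2, 192.9]), array([47.8, 81.5]), 6.9)
(array([441.8,  52.9]), array([46.6, 80. ]), -4.9)
(array([441.4, -72.2]), array([47.1, 80.7]), 12.4)
(array([482.5, 195.5]), array([49.8, 79.1]), 6.8)
(array([440.7,  55.5]), array([50.2, 79.7]), -4.9)
(array([440.3, -68.3]), array([51.1, 79. ]), 12.2)
```

```bash
sleep 1
```

```text
(no output)
```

View pics/t1.png

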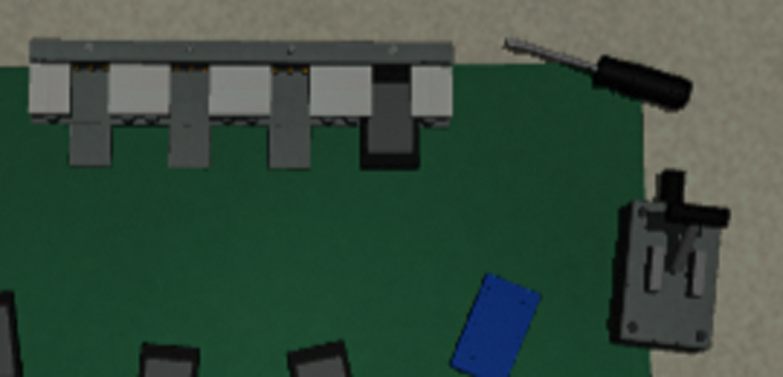

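View pics/s1.png

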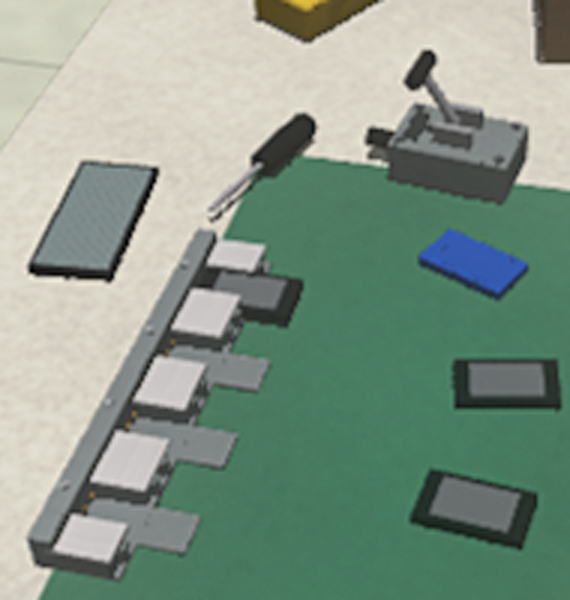

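```bash
cat >> h.py <<'E'
def strips(p):
    g=p["img"].astype(int); m=((g.min(2)>125)).astype(np.uint8); m2=np.zeros_like(m); m2[143:170,246:402]=m[143:170,246:402]
    n,l,st,ce=cv2.connectedComponentsWithStats(m2)
    return [(st[i],back(p,ce[i],0.021)[0]*1000) for i in range(1,n) if st[i][4]>40]
E
python3 - <<'E'
from h import *
p=read_camera("top")
S=strips(p)
for a,b in S: print(a.tolist(),b.round(1), [back(p,(a[0]-.5,a[1]-.5),.021)[0,:2].round(4).tolist(), back(p,(a[0]+a[2]-.5,a[1]+a[3]-.5),.021)[0,:2].round(4).tolist()])
# subpixel tongue edges
im=p["img"].astype(float)
for r in (172,176,179):
    g=im[r,255:390,0]; d=np.diff(g); 
    for i in np.where(np.abs(d)>12)[0]: print(r,255+i,round(d[i]),end=' ; ')
    print()
for c in (271,306,340):
    print(c,im[158:190,c,0].astype(int).tolist())
# isolator box
x=back(p,[(455,194.5),(487.5,197),(485,246),(451.5,243.5)],.04); print(x.round(4))
for q in ("handle_grip","isolator","dock","bay0","bay1","bay2","bay3"):
    print(q,[(round(d["score"],2),np.round(d["location"],3)) for d in tip_of(q,p)])
E
```

```text
172 263 36 ; 172 277 -46 ; 172 297 21 ; 172 298 17 ; 172 311 -25 ; 172 312 -17 ; 172 332 47 ; 172 346 -42 ; 172 363 -18 ; 172 366 35 ; 172 381 -21 ; 172 382 -19 ; 
176 263 38 ; 176 277 -48 ; 176 297 19 ; 176 298 21 ; 176 311 -23 ; 176 312 -18 ; 176 332 45 ; 176 346 -36 ; 176 363 -17 ; 176 366 35 ; 176 381 -22 ; 176 382 -18 ; 
179 263 44 ; 179 277 -41 ; 179 297 40 ; 179 311 -26 ; 179 312 -17 ; 179 332 42 ; 179 346 -35 ; 179 363 -19 ; 
271 [64, 64, 65, 64, 65, 65, 66, 66, 62, 54, 63, 63, 63, 65, 66, 65, 65, 66, 65, 65, 66, 67, 67, 61, 34, 23, 23, 24, 24, 24, 25, 24]
306 [61, 62, 65, 65, 64, 64, 64, 66, 66, 66, 63, 64, 65, 64, 66, 66, 66, 67, 66, 66, 67, 67, 69, 66, 58, 25, 24, 22, 24, 24, 24, 24]
340 [62, 62, 62, 63, 63, 63, 63, 62, 63, 63, 64, 62, 63, 66, 65, 67, 65, 67, 66, 66, 66, 67, 68, 69, 61, 21, 22, 25, 25, 24, 25, 25]
[[ 0.5878 -0.3023  0.04  ]
 [ 0.5818 -0.3743  0.04  ]
 [ 0.4719 -0.3645  0.04  ]
 [ 0.4777 -0.2911  0.04  ]]
handle_grip [(0.64, array([0.684, 0.296, 0.   ])), (0.59, array([ 0.57 , -0.338,  0.098]))]
isolator [(0.67, array([ 0.538, -0.34 , -0.   ]))]
dock [(0.93, array([ 0.661, -0.01 , -0.002]))]
bay0 [(0.8, array([ 0.667, -0.048,  0.006])), (0.77, array([0.664, 0.12 , 0.004])), (0.67, array([ 0.661, -0.126,  0.005])), (0.63, array([0.669, 0.033, 0.003]))]
bay1 [(0.8, array([ 0.667, -0.048,  0.006])), (0.77, array([0.664, 0.12 , 0.004])), (0.67, array([ 0.661, -0.126,  0.005])), (0.63, array([0.669, 0.033, 0.003]))]
bay2 [(0.8, array([ 0.667, -0.048,  0.006])), (0.77, array([0.664, 0.12 , 0.004])), (0.67, array([ 0.661, -0.126,  0.005])), (0.63, array([0.669, 0.033, 0.003]))]
bay3 [(0.8, array([ 0.667, -0.048,  0.006])), (0.77, array([0.664, 0.12 , 0.004])), (0.67, array([ 0.661, -0.126,  0.005])), (0.63, array([0.669, 0.033, 0.003]))]
```

```bash
python3 - <<'E'
from h import *
p=read_camera("top"); im=p["img"].astype(float)[:,:,0]
im=cv2.GaussianBlur(im,(1,1),0)
# subpixel edge crossing at half level
def cross(v,lo,hi,rising):
    h=(lo+hi)/2
    for i in range(len(v)-1):
        a,b=v[i],v[i+1]
        if (rising and a<h<=b) or (not rising and a>=h>b): return i+(a-h)/(a-b)
T=[]
for name,c in ((3,271),(2,306),(1,340)):
    L=np.mean([c-14+cross(im[r,c-14:c],24,65,True) for r in range(172,180)])
    Rr=np.mean([c+cross(im[r,c:c+14],65,24,False) for r in range(172,180)])
    E=np.mean([174+cross(im[174:190,k],66,24,False) for k in range(c-4,c+5)])
    ctr=back(p,((L+Rr)/2,E),.004)[0]; w=back(p,[(L,176),(Rr,176)],.004)
    print(name,L,Rr,E,"end-mid",ctr.round(4),"w",(w[0,1]-w[1,1]).round(4)); T.append(ctr)
T=np.array(T); f=np.polyfit(T[:,1],T[:,0],1); print("yaw deg",-np.degrees(np.arctan(f[0])))
L=np.mean([355+cross(im[r,355:375],20,42,True) if cross(im[r,355:375],20,42,True) else np.nan for r in range(170,178)])
print("lab",L)
crop(p,355,140,395,190,10,"pics/b0.png")
# back wall line
for k in range(255,395,15): print(k,im[130:150,k].astype(int).tolist())
E
```

```text
3 263.479946575917 277.5143140634191 181.5763556707692 end-mid [0.6279 0.1151 0.004 ] w 0.0328
2 297.796072786888 311.891241118483 182.38171509643286 end-mid [0.6255 0.0351 0.004 ] w 0.0328
1 332.4950526742539 346.5543945399402 182.41758866451852 end-mid [ 0.6249 -0.0454  0.004 ] w 0.0326
yaw deg -1.0640057941272618
lab 366.3097166218638
255 [123, 124, 125, 125, 124, 122, 119, 112, 81, 66, 66, 67, 67, 68, 64, 42, 43, 101, 126, 126]
270 [124, 121, 117, 118, 120, 125, 127, 124, 113, 74, 88, 83, 71, 69, 69, 57, 15, 19, 42, 61]
285 [122, 121, 122, 124, 125, 125, 126, 125, 113, 65, 62, 65, 65, 66, 66, 55, 44, 100, 126, 126]
300 [120, 123, 125, 125, 125, 125, 123, 119, 108, 71, 62, 63, 63, 64, 66, 57, 23, 18, 38, 58]
315 [122, 118, 120, 120, 120, 121, 125, 125, 114, 71, 61, 62, 65, 66, 66, 61, 30, 60, 126, 127]
330 [121, 122, 122, 121, 120, 122, 125, 126, 116, 73, 63, 65, 64, 64, 66, 62, 33, 59, 124, 128]
345 [117, 112, 115, 123, 124, 122, 120, 121, 112, 75, 63, 63, 63, 66, 66, 64, 41, 16, 47, 89]
360 [121, 123, 124, 125, 124, 121, 119, 122, 115, 71, 64, 64, 63, 65, 66, 62, 46, 58, 124, 126]
375 [116, 115, 117, 118, 119, 122, 122, 119, 112, 90, 77, 83, 85, 78, 66, 63, 50, 16, 10, 10]
390 [121, 123, 120, 113, 114, 117, 118, 118, 115, 91, 64, 63, 65, 65, 65, 61, 38, 57, 125, 127]
```

View pics/b0.png

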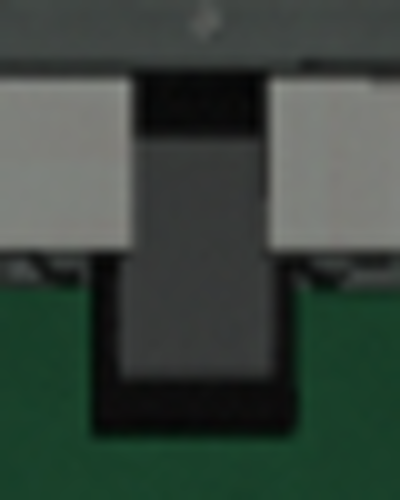

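```bash
cat > to.py <<'E'
import sys,numpy as np
from cell import observe
from scipy.spatial.transform import Rotation as Rn
# usage: to.py x y z(tip) [yaw]   grasp tip coords mm (tip = TCP-66 in z)
o=observe(); R=Rn.from_euler('xyz',o['tool_rot']).as_matrix()
tip=np.array(o['tool_pos'])*1000-[0,0,66]
print("tip",tip.round(1),"rpy",np.round(o['tool_rot'],3),"t",round(o['time'],1),"F",np.round(o['contact_force'],1),"op",round(o['opening']*1000,1))
if len(sys.argv)>3:
    d=np.array([float(v) for v in sys.argv[1:4]])-tip
    print("tool offset now",(R.T@d).round(1))
    if len(sys.argv)>4:
        yaw=float(sys.argv[4]); Rt=Rn.from_euler('xyz',[np.pi,0,yaw]).as_matrix()
        print("rotvec",Rn.from_matrix(R.T@Rt).as_rotvec().round(3),"offset after turn",(Rt.T@d).round(1))
E
python3 to.py 625 -342 240 3.047
```

```text
tip [155.5 501.4 226.2] rpy [3.142 0.    2.841] t 1.4 F [ 0.  -0.4 -0.1] op 92.0
tool offset now [-698.3 -666.5  -13.8]
rotvec [ 0.     0.    -0.206] offset after turn [-547.  -795.3  -13.8]
```

{"op": "apply_moves", "data": {"motion": [{"offset": [0,0,0],"rotation": [0,0,-0.103]},{"offset": [0,0,0],"rotation": [0,0,-0.103]},{"offset": [-23,-33,0],"rotation": [0,0,0]},{"offset": [-23,-33,0],"rotation": [0,0,0]},{"offset": [-23,-33,0],"rotation": [0,0,0]},{"offset": [-23,-33,0],"rotation": [0,0,0]},{"offset": [-23,-33,0],"rotation": [0,0,0]},{"offset": [-23,-33,0],"rotation": [0,0,0]},{"offset": [-23,-33,0],"rotation": [0,0,0]},{"offset": [-23,-33,0],"rotation": [0,0,0]},{"offset": [-23,-33,0],"rotation": [0,0,0]},{"offset": [-23,-33,0],"rotation": [0,0,0]}], "grip": 1.0}}

```text
time: 2.45
tool_pos: [0.3606, 0.1465, 0.2916]
tool_rot: [3.136, 0.004, 3.072]
contact_force: [1.7, 0.8, 1.4]
opening: 0.0164
```

```bash
python3 to.py 625 -342 240 3.047
```

```text
tip [360.6 146.5 225.6] rpy [3.136 0.004 3.072] t 2.5 F [1.7 0.8 1.4] op 16.4
tool offset now [-297.6 -469.   -15.8]
rotvec [0.005 0.004 0.025] offset after turn [-309.3 -461.4  -14.4]
```

{"op": "apply_moves", "data": {"motion": [{"offset": [-22,-33,0],"rotation": [0,0,0.025]},{"offset": [-23,-33,0],"rotation": [0,0,0]},{"offset": [-23,-33,0],"rotation": [0,0,0]},{"offset": [-23,-33,0],"rotation": [0,0,0]},{"offset": [-23,-33,0],"rotation": [0,0,0]},{"offset": [-23,-33,0],"rotation": [0,0,0]},{"offset": [-23,-33,0],"rotation": [0,0,0]},{"offset": [-23,-33,0],"rotation": [0,0,0]},{"offset": [-23,-33,0],"rotation": [0,0,0]},{"offset": [-23,-33,0],"rotation": [0,0,0]},{"offset": [-23,-33,0],"rotation": [0,0,0]},{"offset": [-23,-33,0],"rotation": [0,0,0]}]}}

```text
time: 3.45
tool_pos: [0.6, -0.2924, 0.2929]
tool_rot: [3.135, 0.01, 3.041]
contact_force: [0.5, -0.3, 0.4]
opening: 0.0004
```

```bash
python3 to.py 625 -342 80 3.047
```

```text
tip [ 600.  -292.4  226.9] rpy [3.135 0.01  3.041] t 3.5 F [ 0.5 -0.3  0.4] op 0.4
tool offset now [-28.3 -47.8 146.9]
rotvec [ 0.007  0.01  -0.006] offset after turn [-29.5 -47.1 146.9]
```

{"op": "apply_moves", "data": {"motion": [{"offset": [-15,-24,0],"rotation": [0.007,0.01,-0.006]},{"offset": [-15,-24,0],"rotation": [0,0,0]},{"offset": [0,0,36],"rotation": [0,0,0]},{"offset": [0,0,36],"rotation": [0,0,0]},{"offset": [0,0,36],"rotation": [0,0,0]},{"offset": [0,0,36],"rotation": [0,0,0]},{"offset": [0,0,0],"rotation": [0,0,0]}]}}

```text
time: 4.03
tool_pos: [0.6306, -0.3598, 0.1443]
tool_rot: [-3.132, 0.011, 3.038]
contact_force: [-1.3, 0.6, -1.7]
opening: 0.0004
```

```bash
python3 to.py 520 -332 80 3.047; python3 - <<'E'
from h import *
p=read_camera("side"); crop(p,200,80,400,230,4,"pics/s2.png")
E
```

```text
tip [ 630.6 -359.8   78.3] rpy [-3.132  0.011  3.038] t 4.0 F [-1.3  0.6 -1.7] op 0.4
tool offset now [112.8  16.2  -3.2]
rotvec [-0.009  0.011 -0.009] offset after turn [112.7  17.2  -1.7]
```

View pics/s2.png

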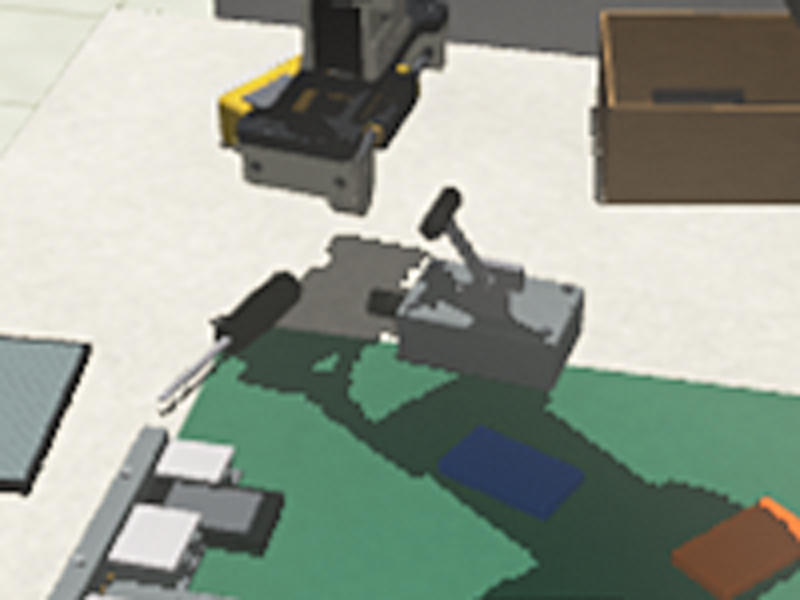

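{"op": "apply_moves", "data": {"motion": [{"offset": [0,18,-2],"rotation": [-0.009,0.011,-0.009]},{"offset": [0,0,0],"rotation": [0,0,0]},{"offset": [20,0,0],"rotation": [0,0,0]},{"offset": [20,0,0],"rotation": [0,0,0]},{"offset": [15,0,0],"rotation": [0,0,0]},{"offset": [15,0,0],"rotation": [0,0,0]},{"offset": [15,0,0],"rotation": [0,0,0]},{"offset": [15,0,0],"rotation": [0,0,0]},{"offset": [0,0,0],"rotation": [0,0,0]}]}}

```text
time: 4.83
tool_pos: [0.5425, -0.3318, 0.1773]
tool_rot: [-3.118, 0.043, 3.057]
contact_force: [0.7, -0.3, 0.2]
opening: 0.0003
```

```bash
python3 to.py 500 -332 80 3.047; python3 - <<'E'
from h import *
p=read_camera("side"); crop(p,200,80,400,230,4,"pics/s3.png")
E
```

```text
tip [ 542.5 -331.8  111.3] rpy [-3.118  0.043  3.057] t 4.8 F [ 0.7 -0.3  0.2] op 0.3
tool offset now [43.7 -3.1 29.6]
rotvec [-0.023  0.043  0.009] offset after turn [42.3 -4.2 31.3]
```

View pics/s3.png

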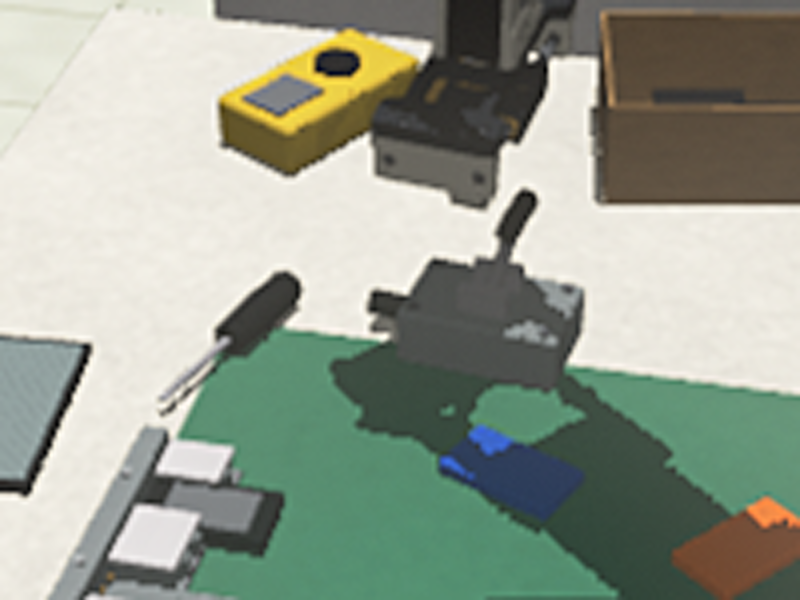

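{"op": "apply_moves", "data": {"motion": [{"offset": [-18,0,0],"rotation": [-0.023,0.043,0.009]},{"offset": [0,0,28],"rotation": [0,0,0]},{"offset": [0,0,0],"rotation": [0,0,0]}]}}

```text
time: 5.13
tool_pos: [0.5656, -0.3339, 0.1579]
tool_rot: [-3.136, 0.009, 3.047]
contact_force: [-1.6, 1.0, -1.8]
opening: 0.0002
```

```bash
python3 to.py 510 -332 82 3.047
```

```text
tip [ 565.6 -333.9   91.9] rpy [-3.136  0.009  3.047] t 5.1 F [-1.6  1.  -1.8] op 0.2
tool offset now [55.6 -3.3  9.4]
rotvec [-0.005  0.009  0.   ] offset after turn [55.5 -3.4  9.9]
```

Handle may have dropped back; push again, slower and with some downward bias.

{"op": "apply_moves", "data": {"motion": [{"offset": [0,-3,12],"rotation": [-0.005,0.009,0]},{"offset": [0,0,0],"rotation": [0,0,0]},{"offset": [10,0,1],"rotation": [0,0,0]},{"offset": [10,0,1],"rotation": [0,0,0]},{"offset": [10,0,1],"rotation": [0,0,0]},{"offset": [0,0,0],"rotation": [0,0,0]}]}}

```text
time: 5.63
tool_pos: [0.5391, -0.3351, 0.1478]
tool_rot: [-3.137, 0.008, 3.05]
contact_force: [0.1, 0.2, -0.5]
opening: 0.0005
```

```bash
python3 to.py 505 -332 82 3.047
```

```text
tip [ 539.1 -335.1   81.8] rpy [-3.137  0.008  3.05 ] t 5.6 F [ 0.1  0.2 -0.5] op 0.5
tool offset now [34.3 -0.  -0.4]
rotvec [-0.004  0.008  0.003] offset after turn [34.3 -0.2 -0.2]
```

{"op": "apply_moves", "data": {"motion": [{"offset": [10,0,1],"rotation": [-0.004,0.008,0.003]},{"offset": [10,0,1],"rotation": [0,0,0]},{"offset": [10,0,1],"rotation": [0,0,0]},{"offset": [8,0,1],"rotation": [0,0,0]},{"offset": [0,0,0],"rotation": [0,0,0]},{"offset": [0,0,0],"rotation": [0,0,0]}]}}

```text
time: 6.13
tool_pos: [0.5182, -0.3356, 0.1545]
tool_rot: [-3.126, 0.051, 3.045]
contact_force: [-0.2, 0.6, 0.7]
opening: 0.0002
```

```bash
python3 to.py 505 -332 82 3.047; python3 - <<'E'
from h import *
p=read_camera("side"); crop(p,200,80,400,230,4,"pics/s4.png")
E
```

```text
tip [ 518.2 -335.6   88.5] rpy [-3.126  0.051  3.045] t 6.1 F [-0.2  0.6  0.7] op 0.2
tool offset now [13.8  2.4  5.8]
rotvec [-0.016  0.051 -0.003] offset after turn [13.5  2.3  6.5]
```

View pics/s4.png

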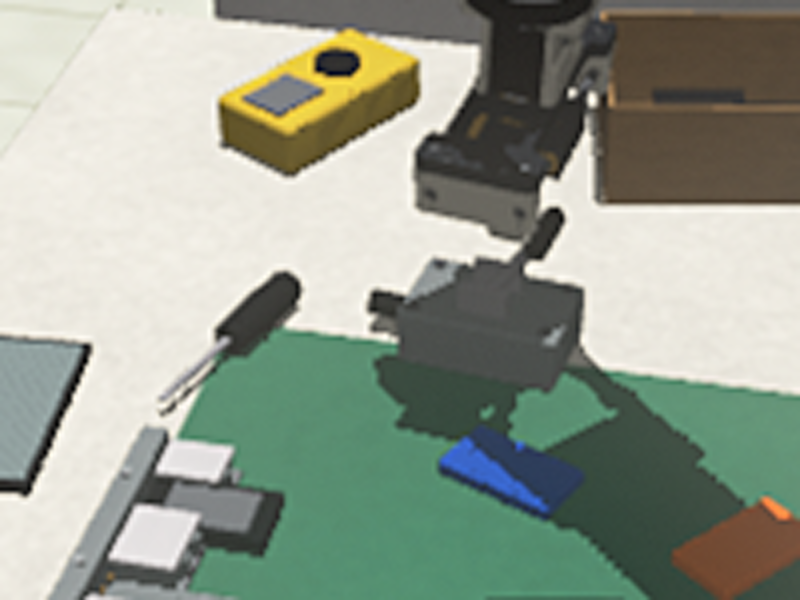

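{"op": "apply_moves", "data": {"motion": [{"offset": [-15,0,0],"rotation": [-0.016,0.051,0]},{"offset": [-10,0,-35],"rotation": [0,0,0]},{"offset": [0,0,-35],"rotation": [0,0,0]},{"offset": [0,0,0],"rotation": [0,0,-0.07]}], "grip": 0.35}}

```text
time: 6.52
tool_pos: [0.54, -0.337, 0.2218]
tool_rot: [3.13, -0.02, 3.113]
contact_force: [1.1, -0.6, 1.6]
opening: 0.0222
```

```bash
python3 to.py 640 -126 130 3.124; python3 - <<'E'
from h import *
p=read_camera("side"); crop(p,200,80,400,230,4,"pics/s5.png")
print([(round(d["score"],2),np.round(d["location"],3)) for d in tip_of("handle_grip",p)])
E
```

```text
tip [ 540.  -337.   155.8] rpy [ 3.13  -0.02   3.113] t 6.5 F [ 1.1 -0.6  1.6] op 22.2
tool offset now [-94.4 213.5  26.3]
rotvec [ 0.011 -0.02  -0.011] offset after turn [-96.2 212.7  25.8]
[(0.44, array([ 0.498, -0.34 ,  0.098]))]
```

View pics/s5.png

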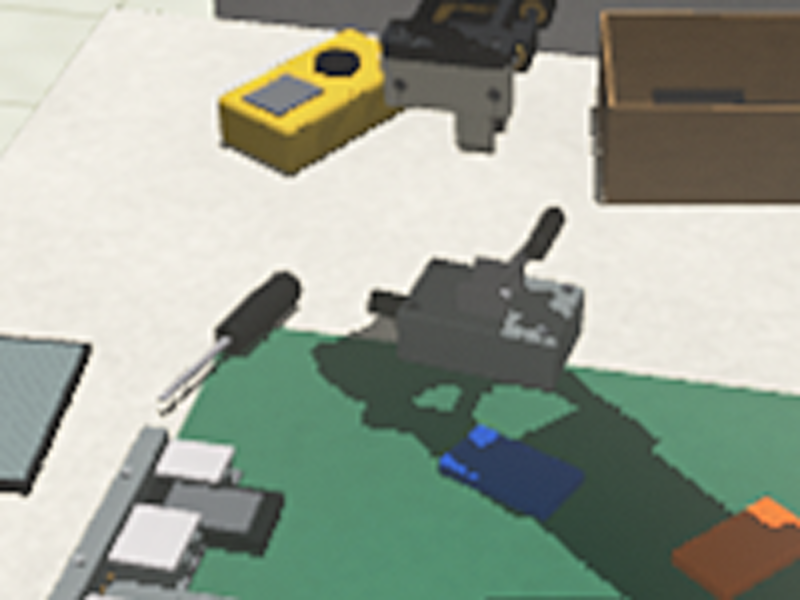

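{"op": "apply_moves", "data": {"motion": [{"offset": [-16,35,4],"rotation": [0.011,-0.02,-0.011]},{"offset": [-16,35,4],"rotation": [0,0,0]},{"offset": [-16,35,4],"rotation": [0,0,0]},{"offset": [-16,35,4],"rotation": [0,0,0]},{"offset": [-16,35,4],"rotation": [0,0,0]},{"offset": [-14,30,4],"rotation": [0,0,0]},{"offset": [0,0,0],"rotation": [0,0,0]},{"offset": [0,0,0],"rotation": [0,0,0]}]}}

```text
time: 7.28
tool_pos: [0.6328, -0.1268, 0.181]
tool_rot: [3.133, -0.027, 3.101]
contact_force: [-0.7, -0.3, 0.3]
opening: 0.0599
```

```bash
python3 to.py 640 -126 40 3.124
```

```text
tip [ 632.8 -126.8  115. ] rpy [ 3.133 -0.027  3.101] t 7.3 F [-0.7 -0.3  0.3] op 59.9
tool offset now [-9.2  0.4 74.8]
rotvec [ 0.009 -0.027 -0.023] offset after turn [-7.2  0.9 75. ]
```

```bash
sed -i "s/^tip=.*/tip=np.array(o['tool_pos'])*1000+R@[0,0,66]/; s/^\( *\)print(\"rotvec\".*/\1dt=np.array([float(v) for v in sys.argv[1:4]])+[0,0,66]-np.array(o['tool_pos'])*1000\n\1print('rotvec',Rn.from_matrix(R.T@Rt).as_rotvec().round(3),'TCP offset: in current frame',(R.T@dt).round(1),'after turn',(Rt.T@dt).round(1))/" to.py; python3 to.py 640 -126 40 3.124
```

```text
tip [ 631.1 -126.2  115.1] rpy [ 3.133 -0.027  3.101] t 7.3 F [-0.7 -0.3  0.3] op 59.9
tool offset now [-11.   -0.1  74.8]
rotvec [ 0.009 -0.027 -0.023] TCP offset: in current frame [-9.2  0.4 74.8] after turn [-7.2  0.9 75. ]
```

{"op": "apply_moves", "data": {"motion": [{"offset": [-9,0,15],"rotation": [0.009,-0.027,-0.023]},{"offset": [0,0,30],"rotation": [0,0,0]},{"offset": [0,0,30],"rotation": [0,0,0]},{"offset": [0,0,0],"rotation": [0,0,0]},{"offset": [0,0,0],"rotation": [0,0,0]}]}}

```text
time: 7.7
tool_pos: [0.6383, -0.1301, 0.1017]
tool_rot: [-3.141, -0.005, 3.117]
contact_force: [0.6, -1.6, 1.0]
opening: 0.0596
```

```bash
python3 to.py 640 -126 3 3.124;python3 - <<'E'
from h import *
p=read_camera("side"); crop(p,170,130,330,250,5,"pics/s6.png")
E
```

```text
tip [ 638.  -130.1   35.7] rpy [-3.141 -0.005  3.117] t 7.7 F [ 0.6 -1.6  1. ] op 59.6
tool offset now [-2.1  4.2 32.6]
rotvec [-0.    -0.005 -0.007] TCP offset: in current frame [-1.8  4.2 32.6] after turn [-1.6  4.1 32.7]
```

View pics/s6.png

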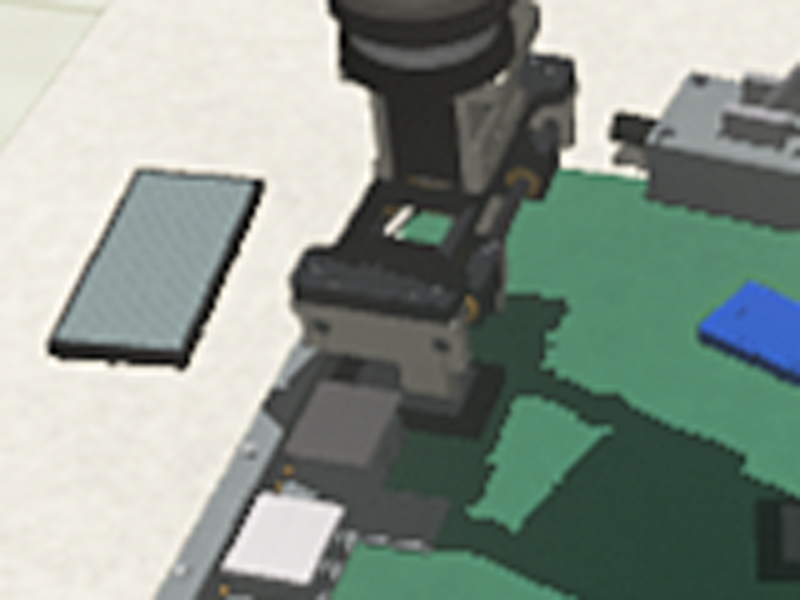

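{"op": "apply_moves", "data": {"motion": [{"offset": [-2,4,12],"rotation": [0,-0.005,-0.007]},{"offset": [0,0,12],"rotation": [0,0,0]},{"offset": [0,0,6],"rotation": [0,0,0]},{"offset": [0,0,0],"rotation": [0,0,0]}]}}

```text
time: 8.08
tool_pos: [0.6412, -0.1295, 0.0757]
tool_rot: [-3.139, 0.005, 3.119]
contact_force: [0.2, -0.2, 0.6]
opening: 0.0596
```

```bash
python3 to.py 640 -126 3 3.124
```

```text
tip [ 641.6 -129.6    9.7] rpy [-3.139  0.005  3.119] t 8.1 F [ 0.2 -0.2  0.6] op 59.6
tool offset now [1.7 3.6 6.7]
rotvec [-0.003  0.005 -0.005] TCP offset: in current frame [1.4 3.4 6.7] after turn [1.3 3.4 6.7]
```

{"op": "apply_moves", "data": {"motion": [{"offset": [0,5,6],"rotation": [0,0.005,0]},{"offset": [0,0,1],"rotation": [0,0,0]},{"offset": [0,0,0],"rotation": [0,0,0]}]}}

```text
time: 8.33
tool_pos: [0.6421, -0.125, 0.0701]
tool_rot: [-3.138, 0.002, 3.118]
contact_force: [0.7, 0.5, 1.3]
opening: 0.0599
```

```bash
python3 to.py 640 -126 3 3.124
```

```text
tip [ 642.2 -125.3    4.1] rpy [-3.138e+00  2.000e-03  3.118e+00] t 8.3 F [0.7 0.5 1.3] op 59.9
tool offset now [ 2.2 -0.8  1.1]
rotvec [-0.004  0.002 -0.006] TCP offset: in current frame [ 2.1 -1.   1.1] after turn [ 2.1 -1.   1.1]
```

{"op": "apply_moves", "data": {"motion": [{"offset": [0,0,0],"rotation": [0,0,0]},{"offset": [0,0,0],"rotation": [0,0,0]},{"offset": [0,0,0],"rotation": [0,0,0]},{"offset": [0,0,0],"rotation": [0,0,0]}], "grip": 1.0, "grip_force": 30}}

```text
time: 8.67
tool_pos: [0.6425, -0.1248, 0.0712]
tool_rot: [-3.138, 0.003, 3.118]
contact_force: [-0.2, 0.2, -0.7]
opening: 0.0453
```

```bash
python3 to.py 580 -126 3 3.124
```

```text
tip [ 642.7 -125.1    5.2] rpy [-3.138e+00  3.000e-03  3.118e+00] t 8.7 F [-0.2  0.2 -0.7] op 45.3
tool offset now [62.7 -2.3  2. ]
rotvec [-0.004  0.003 -0.006] TCP offset: in current frame [62.5 -2.6  2. ] after turn [62.5 -2.3  2.2]
```

{"op": "apply_moves", "data": {"motion": [{"offset": [15,0,0],"rotation": [0,0,0]},{"offset": [15,0,0],"rotation": [0,0,0]},{"offset": [20,0,0],"rotation": [0,0,0]},{"offset": [20,0,0],"rotation": [0,0,0]},{"offset": [0,0,0],"rotation": [0,0,0]}]}}

```text
time: 9.08
tool_pos: [0.5705, -0.1229, 0.0709]
tool_rot: [-3.137, 0.005, 3.119]
contact_force: [0.7, -0.8, -0.8]
opening: 0.0455
```

```bash
python3 to.py 520 0 90 3.124
```

```text
tip [ 570.8 -123.2    4.9] rpy [-3.137  0.005  3.119] t 9.1 F [ 0.7 -0.8 -0.8] op 45.5
tool offset now [ 53.2 121.7 -85.9]
rotvec [-0.004  0.005 -0.005] TCP offset: in current frame [ 52.8 121.4 -85.9] after turn [ 52.7 122.  -85.1]
```

{"op": "apply_moves", "data": {"motion": [{"offset": [10,0,-25],"rotation": [0,0.005,0]},{"offset": [20,10,-25],"rotation": [0,0,0]},{"offset": [20,30,0],"rotation": [0,0,0]},{"offset": [20,30,0],"rotation": [0,0,0]},{"offset": [0,35,0],"rotation": [0,0,0]},{"offset": [0,35,0],"rotation": [0,0,0]},{"offset": [0,35,0],"rotation": [0,0,0]},{"offset": [0,35,0],"rotation": [0,0,0]},{"offset": [0,35,0],"rotation": [0,0,0]}]}}

```text
time: 9.83
tool_pos: [0.5092, 0.1256, 0.1245]
tool_rot: [-3.135, 0.01, 3.105]
contact_force: [0.7, -0.6, -1.3]
opening: 0.0453
```

```bash
python3 to.py 497 349 50 3.14
```

```text
tip [509.8 125.1  58.5] rpy [-3.135  0.01   3.105] t 9.8 F [ 0.7 -0.6 -1.3] op 45.3
tool offset now [ 21.  223.3   6.8]
rotvec [-0.007  0.01  -0.035] TCP offset: in current frame [ 20.3 222.9   6.8] after turn [ 12.5 223.4   8.5]
```

{"op": "apply_moves", "data": {"motion": [{"offset": [3,35,0],"rotation": [-0.007,0.01,-0.035]},{"offset": [3,35,0],"rotation": [0,0,0]},{"offset": [3,35,0],"rotation": [0,0,0]},{"offset": [3,35,0],"rotation": [0,0,0]},{"offset": [0,35,0],"rotation": [0,0,0]},{"offset": [0,35,0],"rotation": [0,0,0]},{"offset": [0,0,0],"rotation": [0,0,0]},{"offset": [0,0,0],"rotation": [0,0,0]}]}}

```text
time: 10.5
tool_pos: [0.4999, 0.3567, 0.1272]
tool_rot: [3.135, 0.01, -3.134]
contact_force: [0.1, -0.2, -0.9]
opening: 0.0455
```

```bash
python3 to.py 497 349 6 3.14; python3 - <<'E'
from h import *
p=read_camera("side"); crop(p,120,280,380,475,3,"pics/s7.png")
E
```

```text
tip [500.5 357.1  61.2] rpy [ 3.135  0.01  -3.134] t 10.5 F [ 0.1 -0.2 -0.9] op 45.5
tool offset now [ 4.1 -8.5 55.1]
rotvec [0.007 0.01  0.009] TCP offset: in current frame [ 3.5 -8.  55.1] after turn [ 2.9 -7.7 55.2]
```

View pics/s7.png

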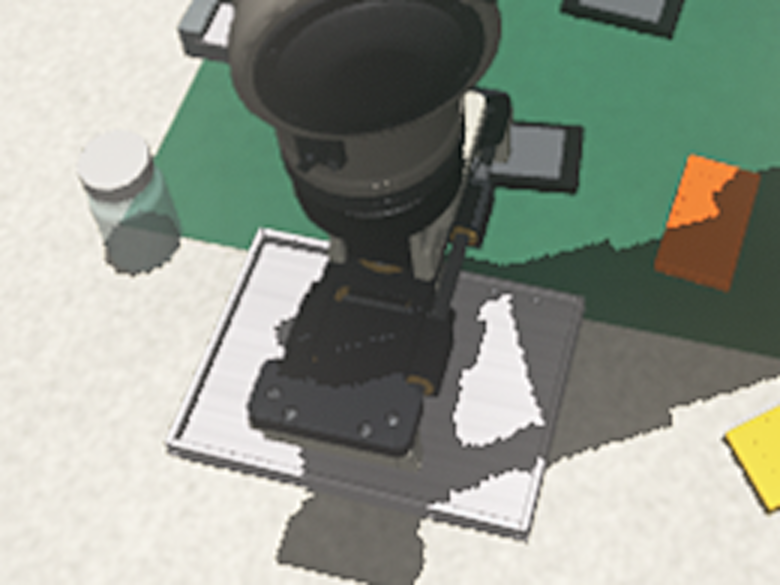

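{"op": "apply_moves", "data": {"motion": [{"offset": [3,-8,15],"rotation": [0.007,0.01,0.009]},{"offset": [0,0,15],"rotation": [0,0,0]},{"offset": [0,0,12],"rotation": [0,0,0]},{"offset": [0,0,5],"rotation": [0,0,0]},{"offset": [0,0,0],"rotation": [0,0,0]}]}}

```text
time: 10.97
tool_pos: [0.4992, 0.3448, 0.0796]
tool_rot: [3.141, 0.002, 3.135]
contact_force: [-0.2, -0.7, 0.1]
opening: 0.0455
```

```bash
python3 to.py 497 349 6 3.14
```

```text
tip [499.3 344.8  13.6] rpy [3.141e+00 2.000e-03 3.135e+00] t 11.0 F [-0.2 -0.7  0.1] op 45.5
tool offset now [2.4 4.1 7.6]
rotvec [ 0.001  0.002 -0.005] TCP offset: in current frame [2.3 4.2 7.6] after turn [2.2 4.2 7.6]
```

{"op": "apply_moves", "data": {"motion": [{"offset": [0,0,5],"rotation": [0,0,0]},{"offset": [0,0,3],"rotation": [0,0,0]},{"offset": [0,0,0],"rotation": [0,0,0]}]}}

```text
time: 11.22
tool_pos: [0.5003, 0.3437, 0.0717]
tool_rot: [3.141, 0.002, 3.133]
contact_force: [-0.3, 0.6, -0.5]
opening: 0.0455
```

{"op": "apply_moves", "data": {"motion": [{"offset": [0,0,0],"rotation": [0,0,0]},{"offset": [0,0,0],"rotation": [0,0,0]},{"offset": [0,0,0],"rotation": [0,0,0]},{"offset": [0,0,-25],"rotation": [0,0,0]},{"offset": [0,0,-25],"rotation": [0,0,0]},{"offset": [0,-30,-25],"rotation": [0,0,0]},{"offset": [0,-30,-5],"rotation": [0,0,0]}], "grip": 0.35}}

```text
time: 11.8
tool_pos: [0.4993, 0.2869, 0.1544]
tool_rot: [3.139, 0.003, 3.139]
contact_force: [1.9, -0.6, 0.9]
opening: 0.0596
```

```bash
python3 to.py 483 193 80 3.14; python3 - <<'E'
from h import *
p=read_camera("top"); cv2.imwrite("pics/t8.png",p["img"][:,:,::-1])
for r in packs(p,[(298,261),(352,261)]): print(r)
s=read_camera("side");cv2.imwrite("pics/s8.png",s["img"][:,:,::-1])
E
```

```text
tip [499.5 287.   88.4] rpy [3.139e+00 3.000e-03 3.139e+00] t 11.8 F [ 1.9 -0.6  0.9] op 59.6
tool offset now [ 16.4 -94.1   8.1]
rotvec [ 0.002  0.003 -0.001] TCP offset: in current frame [ 16.1 -93.9   8.1] after turn [ 16.2 -93.9   8.4]
(array([441.9,  52.9]), array([46.1, 79.8]), -5.0)
(array([441.9, -72.1]), array([46.5, 80. ]), 13.1)
```

View pics/t8.png

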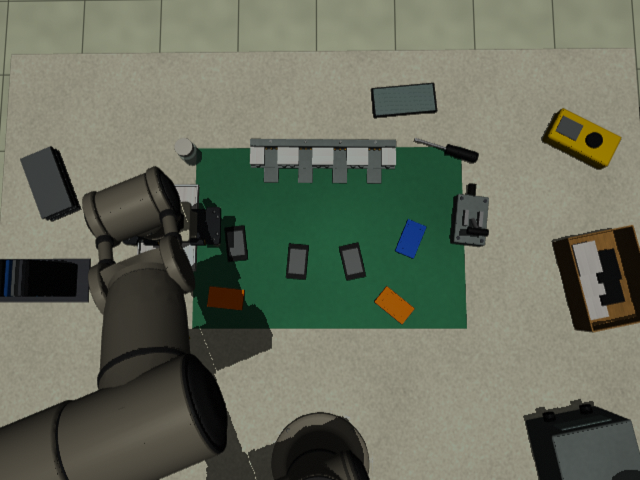

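View pics/s8.png

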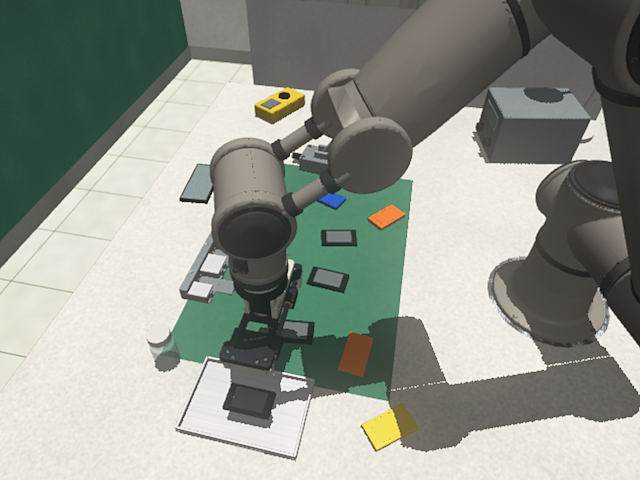

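```bash
python3 to.py 460 190 50 3.262
```

```text
tip [498.7 283.6  86.6] rpy [-3.141 -0.     3.135] t 11.9 F [-0.4  0.8 -0.4] op 59.5
tool offset now [ 38.  -93.9  36.6]
rotvec [-0.    -0.    -0.127] TCP offset: in current frame [ 38.1 -93.9  36.6] after turn [ 49.7 -88.3  36.6]
```

{"op": "apply_moves", "data": {"motion": [{"offset": [0,0,0],"rotation": [0,0,-0.124]},{"offset": [16,-29,6],"rotation": [0,0,0]},{"offset": [16,-29,6],"rotation": [0,0,0]},{"offset": [16,-29,6],"rotation": [0,0,0]},{"offset": [0,0,0],"rotation": [0,0,0]},{"offset": [0,0,0],"rotation": [0,0,0]}], "grip": 0.24}}

```text
time: 12.4
tool_pos: [0.4607, 0.1914, 0.1345]
tool_rot: [3.138, 0.005, -3.019]
contact_force: [-0.1, 0.0, 0.5]
opening: 0.07
```

```bash
python3 to.py 460 190 3 3.262
```

```text
tip [461.  191.6  68.5] rpy [ 3.138  0.005 -3.019] t 12.4 F [-0.1  0.   0.5] op 70.0
tool offset now [ 1.5 -1.7 65.5]
rotvec [0.003 0.005 0.002] TCP offset: in current frame [ 1.2 -1.5 65.5] after turn [ 0.8 -1.3 65.5]
```

{"op": "apply_moves", "data": {"motion": [{"offset": [0,0,20],"rotation": [0.003,0.005,0.002]},{"offset": [0,0,20],"rotation": [0,0,0]},{"offset": [0,0,14],"rotation": [0,0,0]},{"offset": [0,0,0],"rotation": [0,0,0]},{"offset": [0,0,0],"rotation": [0,0,0]}]}}

```text
time: 12.82
tool_pos: [0.4646, 0.1963, 0.0801]
tool_rot: [3.14, 0.007, -3.021]
contact_force: [0.0, -0.6, 0.0]
opening: 0.07
```

```bash
python3 to.py 460 190 2 3.262; python3 - <<'E'
from h import *
p=read_camera("side"); crop(p,180,240,380,390,4,"pics/s9.png")
E
```

```text
tip [465.  196.5  14.1] rpy [ 3.14   0.007 -3.021] t 12.8 F [ 0.  -0.6  0. ] op 70.0
tool offset now [ 5.8 -5.9 12.1]
rotvec [0.002 0.007 0.001] TCP offset: in current frame [ 5.4 -5.8 12.1] after turn [ 5.3 -5.7 12.1]
```

View pics/s9.png

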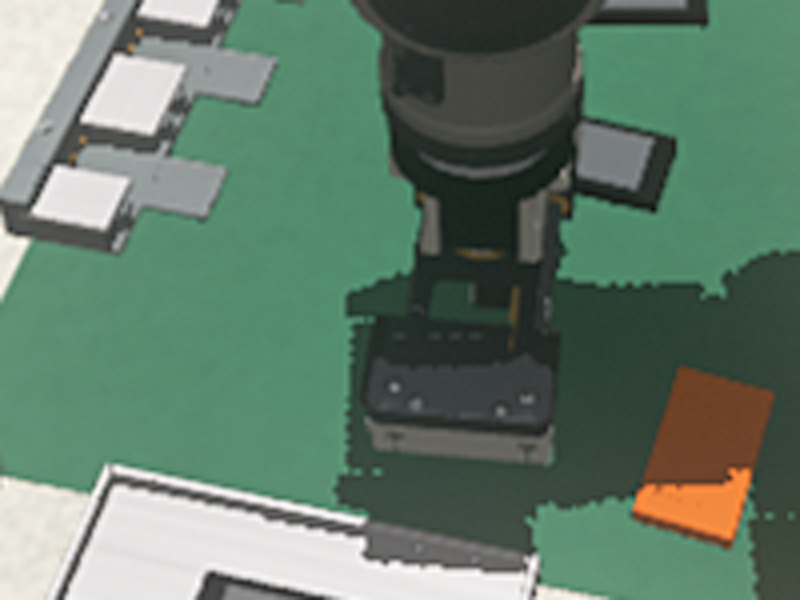

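{"op": "apply_moves", "data": {"motion": [{"offset": [6,-6,5],"rotation": [0.002,0.007,0]},{"offset": [0,0,5],"rotation": [0,0,0]},{"offset": [0,0,0],"rotation": [0,0,0]}]}}

```text
time: 13.12
tool_pos: [0.4603, 0.1905, 0.0715]
tool_rot: [3.141, 0.003, -3.019]
contact_force: [-1.1, -0.9, 0.5]
opening: 0.0699
```

```bash
python3 to.py 460 190 2 3.262
```

```text
tip [460.5 190.6   5.5] rpy [ 3.141e+00  3.000e-03 -3.019e+00] t 13.1 F [-1.1 -0.9  0.5] op 69.9
tool offset now [ 0.6 -0.5  3.5]
rotvec [0.    0.003 0.002] TCP offset: in current frame [ 0.4 -0.5  3.5] after turn [ 0.4 -0.5  3.5]
```

{"op": "apply_moves", "data": {"motion": [{"offset": [0,0,3],"rotation": [0,0,0]},{"offset": [0,0,0],"rotation": [0,0,0]}]}}

```text
time: 13.28
tool_pos: [0.4605, 0.1905, 0.0687]
tool_rot: [3.141, 0.004, -3.019]
contact_force: [0.1, -0.6, 0.2]
opening: 0.0701
```

{"op": "apply_moves", "data": {"motion": [{"offset": [0,0,0],"rotation": [0,0,0]},{"offset": [0,0,0],"rotation": [0,0,0]},{"offset": [0,0,0],"rotation": [0,0,0]},{"offset": [0,0,0],"rotation": [0,0,0]}], "grip": 1.0, "grip_force": 30}}

```text
time: 13.62
tool_pos: [0.461, 0.1905, 0.0694]
tool_rot: [3.141, 0.006, -3.02]
contact_force: [0.4, 0.0, 0.0]
opening: 0.0476
```

```bash
python3 to.py 570 115 30 3.124
```

```text
tip [461.4 190.6   3.4] rpy [ 3.141  0.006 -3.02 ] t 13.6 F [0.4 0.  0. ] op 47.6
tool offset now [-98.8 -88.2 -26.2]
rotvec [0.001 0.005 0.139] TCP offset: in current frame [-99.1 -88.1 -26.2] after turn [-110.3  -73.6  -26.6]
```

{"op": "apply_moves", "data": {"motion": [{"offset": [0,0,0],"rotation": [0,0,0]},{"offset": [0,0,0],"rotation": [0,0,0]},{"offset": [0,0,-15],"rotation": [0,0,0]},{"offset": [0,0,-13],"rotation": [0,0,0]},{"offset": [0,0,0],"rotation": [0,0,0.07]},{"offset": [0,0,0],"rotation": [0,0,0.069]},{"offset": [0,0,0],"rotation": [0,0,0]}]}}

```text
time: 14.2
tool_pos: [0.4604, 0.1904, 0.0983]
tool_rot: [3.14, 0.004, 3.119]
contact_force: [0.5, 0.4, -0.4]
opening: 0.0453
```

```bash
python3 to.py 560 115 30 3.124
```

```text
tip [460.7 190.4  32.3] rpy [3.14  0.004 3.119] t 14.2 F [ 0.5  0.4 -0.4] op 45.3
tool offset now [-101.   -73.2    2.6]
rotvec [ 0.001  0.004 -0.005] TCP offset: in current frame [-101.2  -73.1    2.6] after turn [-100.9  -73.6    2.3]
```

{"op": "apply_moves", "data": {"motion": [{"offset": [-26,-19,0],"rotation": [0,0.004,-0.005]},{"offset": [-26,-19,0],"rotation": [0,0,0]},{"offset": [-25,-18,0],"rotation": [0,0,0]},{"offset": [-18,-13,0],"rotation": [0,0,0]},{"offset": [0,0,0],"rotation": [0,0,0]},{"offset": [0,0,0],"rotation": [0,0,0]}]}}

```text
time: 14.7
tool_pos: [0.5564, 0.1174, 0.097]
tool_rot: [3.141, -0.003, 3.139]
contact_force: [0.4, 0.5, -1.2]
opening: 0.0453
```

```bash
python3 to.py 570 115.5 9 3.124;  python3 - <<'E'
from h import *
p=read_camera("side"); crop(p,160,220,320,340,5,"pics/s10.png")
p=read_camera("top"); crop(p,220,130,380,250,5,"pics/t10.png")
E
```

```text
tip [556.2 117.4  31. ] rpy [ 3.141e+00 -3.000e-03  3.139e+00] t 14.7 F [ 0.4  0.5 -1.2] op 45.3
tool offset now [-13.9  -1.9  22. ]
rotvec [ 0.001 -0.003  0.015] TCP offset: in current frame [-13.7  -1.9  22. ] after turn [-13.6  -1.6  22. ]
```

View pics/s10.png

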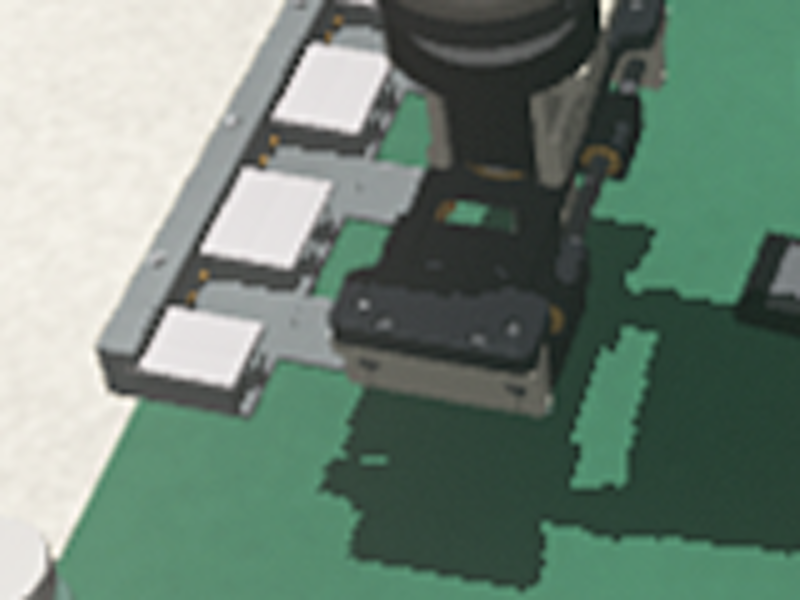

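View pics/t10.png

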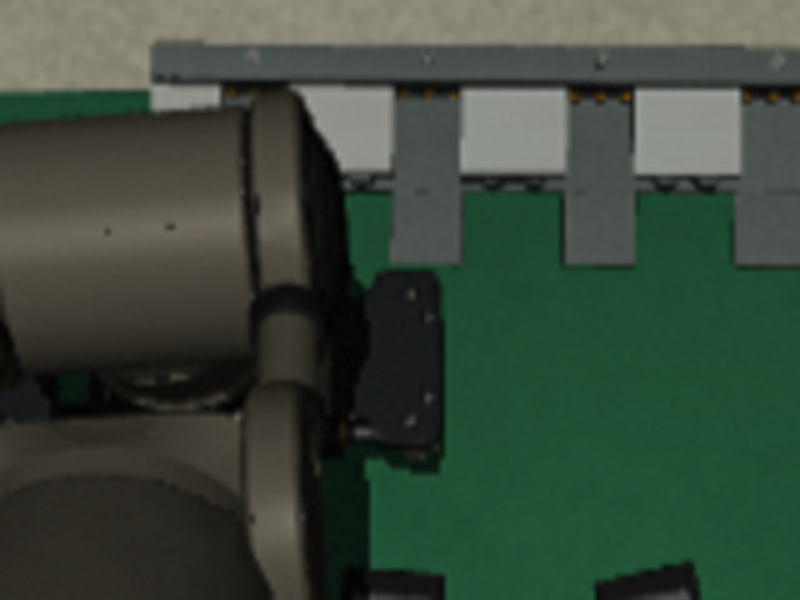

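{"op": "apply_moves", "data": {"motion": [{"offset": [0,-2,11],"rotation": [0,0,0.009]},{"offset": [0,0,11],"rotation": [0,0,0]},{"offset": [0,0,0],"rotation": [0,0,0]},{"offset": [0,0,0],"rotation": [0,0,0]}]}}

```text
time: 15.13
tool_pos: [0.5524, 0.1182, 0.0724]
tool_rot: [3.141, -0.007, 3.135]
contact_force: [0.8, -1.0, -0.3]
opening: 0.0453
```

```bash
python3 to.py 570 115.3 8.5 3.130
```

```text
tip [552.  118.3   6.4] rpy [ 3.141 -0.007  3.135] t 15.1 F [ 0.8 -1.  -0.3] op 45.3
tool offset now [-18.   -2.8  -2.2]
rotvec [ 0.001 -0.007  0.005] TCP offset: in current frame [-17.6  -2.8  -2.2] after turn [-17.6  -2.7  -2.1]
```

{"op": "apply_moves", "data": {"motion": [{"offset": [0,-3,-2],"rotation": [0,-0.007,0.005]},{"offset": [-8,0,0],"rotation": [0,0,0]},{"offset": [-8,0,0],"rotation": [0,0,0]},{"offset": [0,0,0],"rotation": [0,0,0]}]}}

```text
time: 15.47
tool_pos: [0.5688, 0.1157, 0.0744]
tool_rot: [3.141, -0.0, 3.131]
contact_force: [0.8, -0.4, -0.4]
opening: 0.0452
```

```bash
python3 to.py 590 115 8.5 3.130
```

```text
tip [568.8 115.7   8.4] rpy [ 3.141 -0.     3.131] t 15.5 F [ 0.8 -0.4 -0.4] op 45.2
tool offset now [-21.3  -0.5  -0.2]
rotvec [ 0.001 -0.     0.001] TCP offset: in current frame [-21.2  -0.5  -0.2] after turn [-21.2  -0.5  -0.1]
```

{"op": "apply_moves", "data": {"motion": [{"offset": [-8,-0.5,0],"rotation": [0,0,0]},{"offset": [-8,0,0],"rotation": [0,0,0]},{"offset": [-4,0,0],"rotation": [0,0,0]},{"offset": [0,0,0],"rotation": [0,0,0]}]}}

```text
time: 15.8
tool_pos: [0.5919, 0.1149, 0.0753]
tool_rot: [3.141, 0.002, 3.131]
contact_force: [0.1, 0.5, 0.3]
opening: 0.0453
```

```bash
python3 to.py 642 115 8.5 3.130;  python3 - <<'E'
from h import *
p=read_camera("side"); crop(p,160,220,320,340,5,"pics/s11.png")
E
```

```text
tip [592.  114.9   9.3] rpy [3.141e+00 2.000e-03 3.131e+00] t 15.8 F [0.1 0.5 0.3] op 45.3
tool offset now [-50.    0.6   0.9]
rotvec [0.001 0.002 0.001] TCP offset: in current frame [-50.1   0.7   0.9] after turn [-50.1   0.7   0.8]
```

View pics/s11.png

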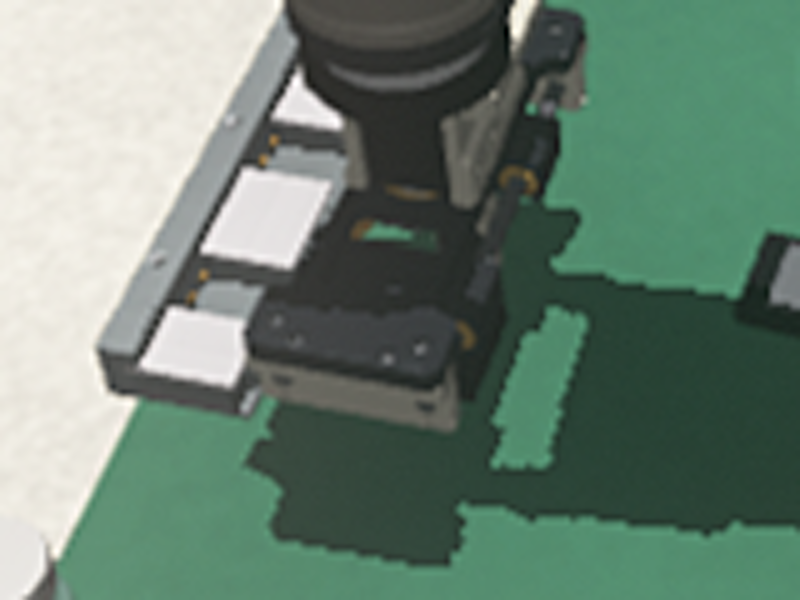

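{"op": "apply_moves", "data": {"motion": [{"offset": [-6,0,1],"rotation": [0,0.002,0]},{"offset": [-6,0,0],"rotation": [0,0,0]},{"offset": [-6,0,0],"rotation": [0,0,0]},{"offset": [0,0,0],"rotation": [0,0,0]}]}}

```text
time: 16.18
tool_pos: [0.6105, 0.1148, 0.074]
tool_rot: [3.141, -0.001, 3.131]
contact_force: [0.0, 0.1, -0.6]
opening: 0.0454
```

```bash
python3 to.py 642 115 8.5 3.130
```

```text
tip [610.4 114.8   8. ] rpy [ 3.141e+00 -1.000e-03  3.131e+00] t 16.2 F [ 0.   0.1 -0.6] op 45.4
tool offset now [-31.6   0.5  -0.5]
rotvec [ 0.001 -0.001  0.001] TCP offset: in current frame [-31.5   0.5  -0.5] after turn [-31.5   0.6  -0.5]
```

Front is ~12 mm inside with no force. Continue.

{"op": "apply_moves", "data": {"motion": [{"offset": [-8,0,0],"rotation": [0,0,0]},{"offset": [-8,0,0],"rotation": [0,0,0]},{"offset": [-8,0,0],"rotation": [0,0,0]},{"offset": [0,0,0],"rotation": [0,0,0]}]}}

```text
time: 16.52
tool_pos: [0.6359, 0.1146, 0.0738]
tool_rot: [3.141, -0.002, 3.131]
contact_force: [-0.2, 0.0, -0.7]
opening: 0.046
```

```bash
python3 to.py 644 115 8.5 3.130
```

```text
tip [635.8 114.6   7.8] rpy [ 3.141e+00 -2.000e-03  3.131e+00] t 16.5 F [-0.2  0.  -0.7] op 46.0
tool offset now [-8.2  0.4 -0.7]
rotvec [ 0.001 -0.002  0.001] TCP offset: in current frame [-8.1  0.5 -0.7] after turn [-8.1  0.5 -0.7]
```

{"op": "apply_moves", "data": {"motion": [{"offset": [-4,0,0],"rotation": [0,0,0]},{"offset": [-4,0,0],"rotation": [0,0,0]},{"offset": [-3,0,0],"rotation": [0,0,0]},{"offset": [0,0,0],"rotation": [0,0,0]}]}}

```text
time: 16.85
tool_pos: [0.6442, 0.1145, 0.0736]
tool_rot: [3.142, -0.012, 3.132]
contact_force: [1.4, -0.3, 1.2]
opening: 0.0457
```

```bash
python3 to.py 644 115 8.5 3.130
```

```text
tip [643.4 114.6   7.6] rpy [ 3.142 -0.012  3.132] t 16.9 F [ 1.4 -0.3  1.2] op 45.7
tool offset now [-0.5  0.5 -0.9]
rotvec [ 0.    -0.012  0.002] TCP offset: in current frame [ 0.2  0.5 -0.9] after turn [ 0.2  0.5 -0.9]
```

{"op": "apply_moves", "data": {"motion": [{"offset": [-3,0,0],"rotation": [0,0,0]},{"offset": [-3,0,0],"rotation": [0,0,0]}]}}

```text
time: 17.02
tool_pos: [0.6455, 0.1146, 0.0733]
tool_rot: [-3.141, -0.026, 3.132]
contact_force: [-12.8, -1.8, 11.2]
opening: 0.0456
```

{"op": "apply_moves", "data": {"motion": [{"offset": [0,0,0],"rotation": [0,0,0]},{"offset": [0,0,0],"rotation": [0,0,0]},{"offset": [0,0,0],"rotation": [0,0,0]},{"offset": [0,0,-15],"rotation": [0,0,0]},{"offset": [20,0,-25],"rotation": [0,0,0]},{"offset": [35,0,-20],"rotation": [0,0,0]},{"offset": [35,0,0],"rotation": [0,0,0]},{"offset": [35,0,0],"rotation": [0,0,0]}], "grip": 0.35}}

```text
time: 17.68
tool_pos: [0.5254, 0.115, 0.1367]
tool_rot: [-3.141, -0.016, 3.13]
contact_force: [-0.0, -0.7, -0.0]
opening: 0.0599
```

```bash
python3 to.py 419 55 50 3.054;  python3 - <<'E'
from h import *
p=read_camera("side"); crop(p,160,160,320,320,4,"pics/s12.png")
p=read_camera("top"); crop(p,230,130,420,270,4,"pics/t12.png")
for r in packs(p,[(298,261),(352,261)]): print(r)
E
```

```text
tip [524.4 115.   70.7] rpy [-3.141 -0.016  3.13 ] t 17.7 F [-0.  -0.7 -0. ] op 59.9
tool offset now [104.3 -61.2  22.4]
rotvec [-0.001 -0.016  0.076] TCP offset: in current frame [105.4 -61.2  22.4] after turn [100.8 -69.1  20.7]
(array([443.7,  68.8]), array([ 82.4, 116.4]), -0.0)
(array([441.6, -72.1]), array([46.9, 80.3]), 12.5)
```

View pics/s12.png

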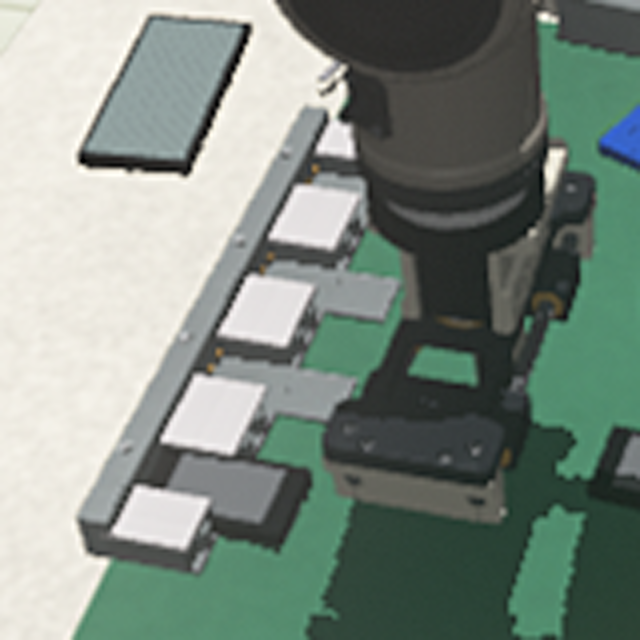

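View pics/t12.png

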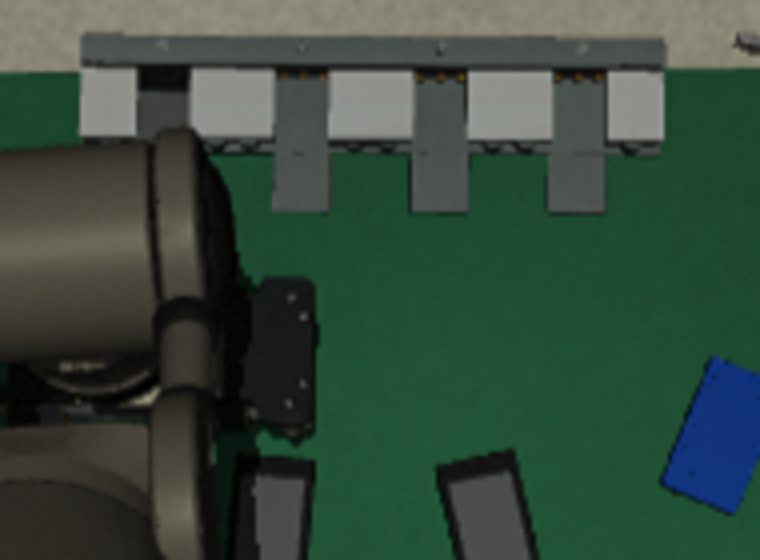

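{"op": "apply_moves", "data": {"motion": [{"offset": [0,0,0],"rotation": [0,-0.016,0.076]},{"offset": [34,-23,7],"rotation": [0,0,0]},{"offset": [34,-23,7],"rotation": [0,0,0]},{"offset": [33,-23,7],"rotation": [0,0,0]},{"offset": [0,0,0],"rotation": [0,0,0]},{"offset": [0,0,0],"rotation": [0,0,0]}], "grip": 0.24}}

```text
time: 18.28
tool_pos: [0.4119, 0.0545, 0.1153]
tool_rot: [-3.141, 0.001, 3.054]
contact_force: [1.8, -0.6, 0.5]
opening: 0.07
```

```bash
python3 to.py 419 55 15 3.054
```

```text
tip [412.   54.4  49.3] rpy [-3.141e+00  1.000e-03  3.054e+00] t 18.3 F [ 1.8 -0.6  0.5] op 70.0
tool offset now [-6.9  1.2 34.3]
rotvec [-0.     0.001 -0.   ] TCP offset: in current frame [-7.   1.2 34.3] after turn [-7.1  1.2 34.3]
```

{"op": "apply_moves", "data": {"motion": [{"offset": [-6,1,12],"rotation": [0,0,0]},{"offset": [0,0,12],"rotation": [0,0,0]},{"offset": [0,0,10],"rotation": [0,0,0]},{"offset": [0,0,0],"rotation": [0,0,0]}]}}

```text
time: 18.62
tool_pos: [0.4239, 0.0545, 0.0817]
tool_rot: [3.142, 0.011, 3.053]
contact_force: [-0.3, -0.2, 0.2]
opening: 0.0697
```

```bash
python3 to.py 419 55 3 3.054;  python3 - <<'E'
from h import *
p=read_camera("top"); crop(p,230,200,400,300,4.5,"pics/t13.png")
E
```

```text
tip [424.6  54.4  15.8] rpy [3.142 0.011 3.053] t 18.6 F [-0.3 -0.2  0.2] op 69.7
tool offset now [ 5.8  0.1 12.7]
rotvec [ 0.     0.011 -0.001] TCP offset: in current frame [ 5.1  0.1 12.7] after turn [ 4.9  0.1 12.7]
```

View pics/t13.png

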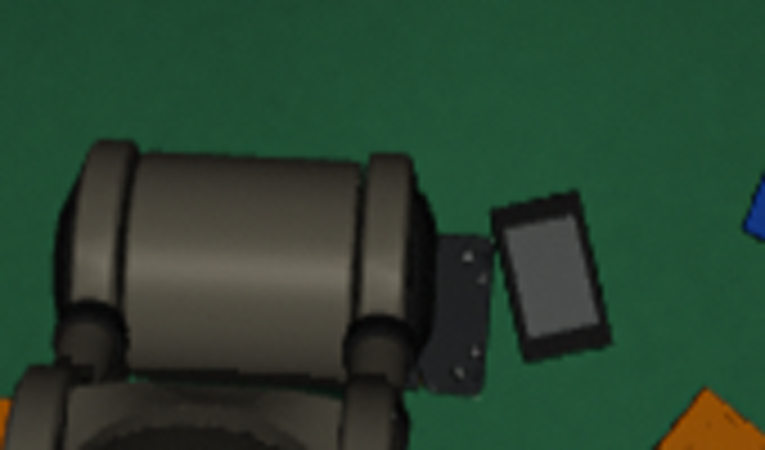

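{"op": "apply_moves", "data": {"motion": [{"offset": [5,0,6],"rotation": [0,0.011,0]},{"offset": [0,0,6],"rotation": [0,0,0]},{"offset": [0,0,0],"rotation": [0,0,0]}]}}

```text
time: 18.92
tool_pos: [0.4215, 0.0552, 0.0706]
tool_rot: [3.141, 0.004, 3.053]
contact_force: [0.9, 0.2, 1.0]
opening: 0.0695
```

```bash
python3 to.py 419 55 2 3.054
```

```text
tip [421.8  55.2   4.6] rpy [3.141 0.004 3.053] t 18.9 F [0.9 0.2 1. ] op 69.5
tool offset now [ 2.7 -0.5  2.6]
rotvec [ 0.     0.004 -0.001] TCP offset: in current frame [ 2.5 -0.4  2.6] after turn [ 2.5 -0.4  2.6]
```

{"op": "apply_moves", "data": {"motion": [{"offset": [2,0,2],"rotation": [0,0.004,0]},{"offset": [0,0,0],"rotation": [0,0,0]}]}}

```text
time: 19.08
tool_pos: [0.4197, 0.0555, 0.0685]
tool_rot: [3.141, -0.0, 3.054]
contact_force: [-0.7, -0.2, -0.8]
opening: 0.07
```

{"op": "apply_moves", "data": {"motion": [{"offset": [0,0,0],"rotation": [0,0,0]},{"offset": [0,0,0],"rotation": [0,0,0]},{"offset": [0,0,0],"rotation": [0,0,0]},{"offset": [0,0,0],"rotation": [0,0,0]},{"offset": [0,0,0],"rotation": [0,0,0]},{"offset": [0,0,0],"rotation": [0,0,0]}], "grip": 1.0, "grip_force": 30}}

```text
time: 19.58
tool_pos: [0.42, 0.0555, 0.0692]
tool_rot: [3.141, 0.001, 3.054]
contact_force: [-0.4, 0.4, -0.2]
opening: 0.0456
```

```bash
python3 to.py 560 35 30 3.130
```

```text
tip [420.   55.5   3.2] rpy [3.141e+00 1.000e-03 3.054e+00] t 19.6 F [-0.4  0.4 -0.2] op 45.6
tool offset now [-141.3   -8.1  -26.6]
rotvec [ 0.     0.001 -0.076] TCP offset: in current frame [-141.3   -8.1  -26.6] after turn [-140.3  -18.9  -26.8]
```

{"op": "apply_moves", "data": {"motion": [{"offset": [0,0,-14],"rotation": [0,0,0]},{"offset": [0,0,-13],"rotation": [0,0,0]},{"offset": [0,0,0],"rotation": [0,0,-0.076]},{"offset": [-35,-5,0],"rotation": [0,0,0]},{"offset": [-35,-5,0],"rotation": [0,0,0]},{"offset": [-33,-5,0],"rotation": [0,0,0]},{"offset": [-25,-3,0],"rotation": [0,0,0]},{"offset": [0,0,0],"rotation": [0,0,0]},{"offset": [0,0,0],"rotation": [0,0,0]}]}}

```text
time: 20.33
tool_pos: [0.5487, 0.0359, 0.0956]
tool_rot: [3.141, -0.006, 3.134]
contact_force: [0.1, 0.7, -0.5]
opening: 0.0455
```

```bash
python3 to.py 556 35 8.5 3.130
```

```text
tip [548.3  35.9  29.6] rpy [ 3.141 -0.006  3.134] t 20.3 F [ 0.1  0.7 -0.5] op 45.5
tool offset now [-7.9 -0.9 21.1]
rotvec [ 0.001 -0.006  0.004] TCP offset: in current frame [-7.5 -0.8 21.1] after turn [-7.3 -0.8 21.1]
```

{"op": "apply_moves", "data": {"motion": [{"offset": [0,-1,10],"rotation": [0,-0.006,0.004]},{"offset": [0,0,10],"rotation": [0,0,0]},{"offset": [0,0,0],"rotation": [0,0,0]},{"offset": [0,0,0],"rotation": [0,0,0]}]}}

```text
time: 20.67
tool_pos: [0.5453, 0.0354, 0.0741]
tool_rot: [3.141, -0.004, 3.13]
contact_force: [-0.4, -0.5, -0.3]
opening: 0.0457
```

```bash
python3 to.py 570 34.8 8 3.130
```

```text
tip [545.   35.5   8.1] rpy [ 3.141 -0.004  3.13 ] t 20.7 F [-0.4 -0.5 -0.3] op 45.7
tool offset now [-25.   -0.4   0. ]
rotvec [ 0.001 -0.004  0.   ] TCP offset: in current frame [-24.7  -0.3   0. ] after turn [-24.7  -0.3   0.1]
```

{"op": "apply_moves", "data": {"motion": [{"offset": [-8,-0.5,0],"rotation": [0,-0.004,0]},{"offset": [-8,0,0],"rotation": [0,0,0]},{"offset": [-8,0,0],"rotation": [0,0,0]},{"offset": [-8,0,0],"rotation": [0,0,0]},{"offset": [-8,0,0],"rotation": [0,0,0]},{"offset": [0,0,0],"rotation": [0,0,0]}]}}

```text
time: 21.17
tool_pos: [0.5895, 0.0349, 0.0759]
tool_rot: [3.141, 0.002, 3.131]
contact_force: [-0.5, 0.4, -0.5]
opening: 0.0454
```

```bash
python3 to.py 610 34.8 8 3.130
```

```text
tip [589.6  34.9   9.9] rpy [3.141e+00 2.000e-03 3.131e+00] t 21.2 F [-0.5  0.4 -0.5] op 45.4
tool offset now [-20.4   0.1   1.9]
rotvec [0.001 0.002 0.001] TCP offset: in current frame [-20.5   0.1   1.9] after turn [-20.5   0.1   1.9]
```

{"op": "apply_moves", "data": {"motion": [{"offset": [-2,0,2],"rotation": [0,0.002,0]},{"offset": [-6,0,0],"rotation": [0,0,0]},{"offset": [-6,0,0],"rotation": [0,0,0]},{"offset": [-6,0,0],"rotation": [0,0,0]},{"offset": [0,0,0],"rotation": [0,0,0]}]}}

```text
time: 21.58
tool_pos: [0.6121, 0.0347, 0.0741]
tool_rot: [3.141, 0.001, 3.131]
contact_force: [0.2, -0.4, -0.3]
opening: 0.0455
```

```bash
python3 to.py 640 34.8 8 3.130
```

```text
tip [612.2  34.8   8.1] rpy [3.141e+00 1.000e-03 3.131e+00] t 21.6 F [ 0.2 -0.4 -0.3] op 45.5
tool offset now [-27.8   0.3   0.1]
rotvec [0.001 0.001 0.001] TCP offset: in current frame [-27.9   0.4   0.1] after turn [-27.9   0.4   0.1]
```

{"op": "apply_moves", "data": {"motion": [{"offset": [-8,0,0],"rotation": [0,0,0]},{"offset": [-8,0,0],"rotation": [0,0,0]},{"offset": [-7,0,0],"rotation": [0,0,0]},{"offset": [-3,0,0],"rotation": [0,0,0]},{"offset": [-3,0,0],"rotation": [0,0,0]},{"offset": [-2,0,0],"rotation": [0,0,0]},{"offset": [-2,0,0],"rotation": [0,0,0]}]}}

```text
time: 22.17
tool_pos: [0.6432, 0.0344, 0.0731]
tool_rot: [3.141, -0.012, 3.132]
contact_force: [-8.6, -0.6, 6.8]
opening: 0.0453
```

```bash
python3 to.py 644 34.8 8 3.130
```

```text
tip [642.4  34.4   7.1] rpy [ 3.141 -0.012  3.132] t 22.2 F [-8.6 -0.6  6.8] op 45.3
tool offset now [-1.6  0.4 -0.9]
rotvec [ 0.001 -0.012  0.002] TCP offset: in current frame [-0.8  0.4 -0.9] after turn [-0.8  0.4 -0.9]
```

Hit the stop at the same depth as before (642–643). Release and retreat.

{"op": "apply_moves", "data": {"motion": [{"offset": [0,0,0],"rotation": [0,0,0]},{"offset": [0,0,0],"rotation": [0,0,0]},{"offset": [0,0,0],"rotation": [0,0,0]},{"offset": [0,0,-15],"rotation": [0,0,0]},{"offset": [20,0,-25],"rotation": [0,0,0]},{"offset": [35,0,-20],"rotation": [0,0,0]},{"offset": [35,0,0],"rotation": [0,0,0]},{"offset": [35,0,0],"rotation": [0,0,0]}], "grip": 0.35}}

```text
time: 22.83
tool_pos: [0.521, 0.035, 0.1354]
tool_rot: [3.141, -0.004, 3.131]
contact_force: [-0.2, -0.7, 0.1]
opening: 0.0594
```

```bash
python3 to.py 419 -77 50 3.362;  python3 - <<'E'
from h import *
p=read_camera("side"); crop(p,160,160,360,340,3.3,"pics/s14.png")
p=read_camera("top"); crop(p,230,130,420,300,3.5,"pics/t14.png")
for r in packs(p,[(352,261)]): print(r)
E
```

```text
tip [520.7  35.   69.4] rpy [ 3.141 -0.004  3.131] t 22.8 F [-0.2 -0.7  0.1] op 59.4
tool offset now [ 100.5 -113.1   19.7]
rotvec [ 0.001 -0.004 -0.231] TCP offset: in current frame [ 100.8 -113.    19.7] after turn [124.1 -87.   19.4]
(array([441.6, -72.2]), array([46.6, 80.5]), 13.0)
```

View pics/s14.png

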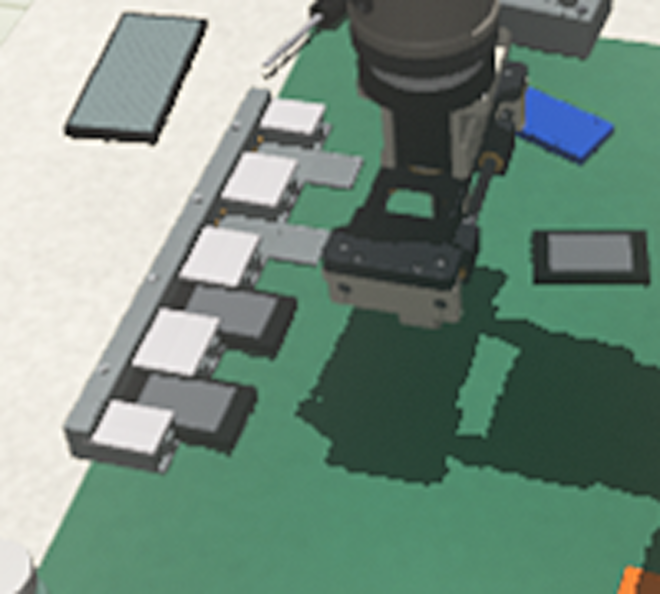

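View pics/t14.png

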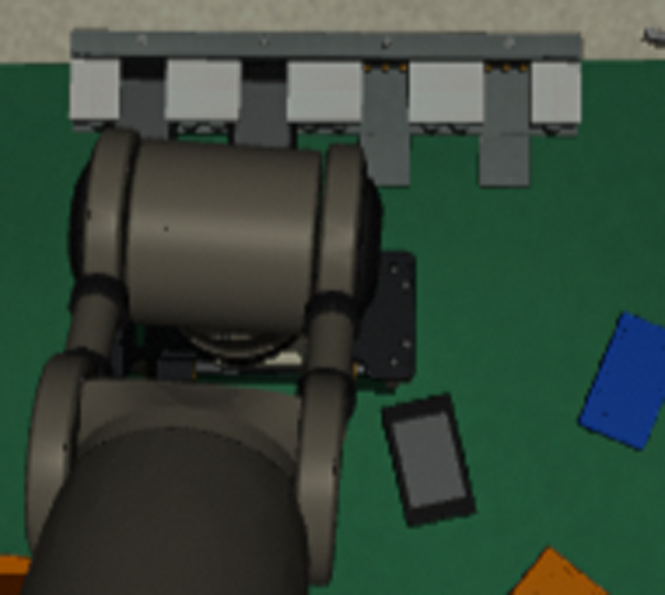

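{"op": "apply_moves", "data": {"motion": [{"offset": [0,0,0],"rotation": [0,0,-0.116]},{"offset": [0,0,0],"rotation": [0,0,-0.116]},{"offset": [31,-22,5],"rotation": [0,0,0]},{"offset": [31,-22,5],"rotation": [0,0,0]},{"offset": [31,-22,5],"rotation": [0,0,0]},{"offset": [28,-20,5],"rotation": [0,0,0]},{"offset": [0,0,0],"rotation": [0,0,0]},{"offset": [0,0,0],"rotation": [0,0,0]}], "grip": 0.24}}

```text
time: 23.6
tool_pos: [0.42, -0.0799, 0.1169]
tool_rot: [-3.14, 0.002, -2.904]
contact_force: [0.8, -0.0, 0.3]
opening: 0.07
```

```bash
python3 to.py 419 -77 15 3.363
```

```text
tip [420.1 -80.   50.9] rpy [-3.140e+00  2.000e-03 -2.904e+00] t 23.6 F [ 0.8 -0.   0.3] op 70.0
tool offset now [ 0.5  3.2 35.8]
rotvec [-0.002  0.002  0.016] TCP offset: in current frame [ 0.3  3.1 35.8] after turn [ 0.3  3.1 35.9]
```

{"op": "apply_moves", "data": {"motion": [{"offset": [0,3,12],"rotation": [-0.002,0.002,0.016]},{"offset": [0,0,12],"rotation": [0,0,0]},{"offset": [0,0,8],"rotation": [0,0,0]},{"offset": [0,0,0],"rotation": [0,0,0]}]}}

```text
time: 23.93
tool_pos: [0.4243, -0.0776, 0.0852]
tool_rot: [-3.138, 0.007, -2.922]
contact_force: [0.0, 0.4, -0.5]
opening: 0.0697
```

```bash
python3 to.py 419 -77 3 3.363; python3 - <<'E'
from h import *
p=read_camera("side"); crop(p,240,160,420,300,4.2,"pics/s15.png")
E
```

```text
tip [424.8 -77.7  19.2] rpy [-3.138  0.007 -2.922] t 23.9 F [ 0.   0.4 -0.5] op 69.7
tool offset now [ 5.7  2.  16.2]
rotvec [-0.004  0.007 -0.002] TCP offset: in current frame [ 5.2  1.8 16.2] after turn [ 5.1  1.7 16.2]
```

View pics/s15.png

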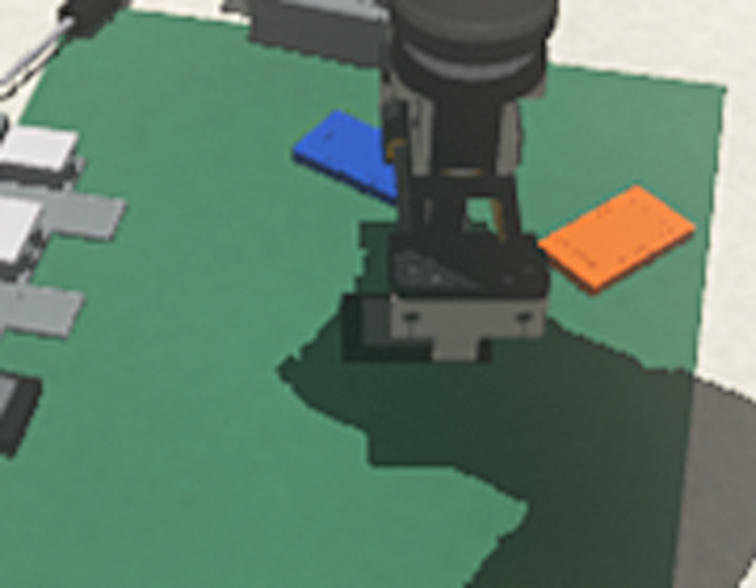

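{"op": "apply_moves", "data": {"motion": [{"offset": [5,2,8],"rotation": [-0.004,0.007,0]},{"offset": [2,0,7],"rotation": [0,0,0]},{"offset": [0,0,0],"rotation": [0,0,0]}]}}

```text
time: 24.23
tool_pos: [0.4185, -0.0766, 0.0703]
tool_rot: [-3.14, 0.002, -2.919]
contact_force: [-0.6, 0.2, -0.2]
opening: 0.0696
```

```bash
python3 to.py 419 -77 2.5 3.363
```

```text
tip [418.7 -76.6   4.3] rpy [-3.140e+00  2.000e-03 -2.919e+00] t 24.2 F [-0.6  0.2 -0.2] op 69.6
tool offset now [-0.2 -0.4  1.8]
rotvec [-0.001  0.002  0.001] TCP offset: in current frame [-0.4 -0.5  1.8] after turn [-0.4 -0.5  1.8]
```

{"op": "apply_moves", "data": {"motion": [{"offset": [0,0,1.5],"rotation": [0,0,0]},{"offset": [0,0,0],"rotation": [0,0,0]}]}}

```text
time: 24.4
tool_pos: [0.4183, -0.0764, 0.0685]
tool_rot: [-3.141, 0.002, -2.919]
contact_force: [0.7, 0.2, -0.1]
opening: 0.0697
```

{"op": "apply_moves", "data": {"motion": [{"offset": [0,0,0],"rotation": [0,0,0]},{"offset": [0,0,0],"rotation": [0,0,0]},{"offset": [0,0,0],"rotation": [0,0,0]},{"offset": [0,0,0],"rotation": [0,0,0]},{"offset": [0,0,0],"rotation": [0,0,0]},{"offset": [0,0,0],"rotation": [0,0,0]}], "grip": 1.0, "grip_force": 30}}

```text
time: 24.9
tool_pos: [0.4189, -0.0767, 0.0693]
tool_rot: [-3.14, 0.003, -2.919]
contact_force: [0.3, -0.0, -0.4]
opening: 0.0457
```

{"op": "apply_moves", "data": {"motion": [{"offset": [0,0,-14],"rotation": [0,0,0]},{"offset": [0,0,-13],"rotation": [0,0,0]},{"offset": [0,0,0],"rotation": [0,0,0.116]},{"offset": [0,0,0],"rotation": [0,0,0.116]},{"offset": [0,0,0],"rotation": [0,0,0]}]}}

```text
time: 25.32
tool_pos: [0.4185, -0.0766, 0.0974]
tool_rot: [-3.141, 0.003, 3.123]
contact_force: [1.2, -0.2, -1.1]
opening: 0.0456
```

```bash
python3 to.py 548 -45.2 30 3.130
```

```text
tip [418.6 -76.7  31.4] rpy [-3.141e+00  3.000e-03  3.123e+00] t 25.3 F [ 1.2 -0.2 -1.1] op 45.6
tool offset now [-128.7   33.9    1.7]
rotvec [-0.001  0.003 -0.007] TCP offset: in current frame [-128.9   33.9    1.7] after turn [-129.1   32.9    1.4]
```

{"op": "apply_moves", "data": {"motion": [{"offset": [-33,8,0],"rotation": [0,0.003,-0.007]},{"offset": [-33,8,0],"rotation": [0,0,0]},{"offset": [-33,8,0],"rotation": [0,0,0]},{"offset": [-22,6,0],"rotation": [0,0,0]},{"offset": [0,0,0],"rotation": [0,0,0]},{"offset": [0,0,0],"rotation": [0,0,0]}]}}

```text
time: 25.82
tool_pos: [0.5418, -0.0456, 0.0954]
tool_rot: [3.14, -0.006, -3.134]
contact_force: [-0.6, 0.6, -1.5]
opening: 0.0456
```

```bash
python3 to.py 548 -45.2 8 3.130
```

```text
tip [541.4 -45.5  29.4] rpy [ 3.14  -0.006 -3.134] t 25.8 F [-0.6  0.6 -1.5] op 45.6
tool offset now [-6.7  0.2 21.4]
rotvec [ 0.001 -0.006  0.019] TCP offset: in current frame [-6.3  0.3 21.4] after turn [-6.2  0.5 21.4]
```

{"op": "apply_moves", "data": {"motion": [{"offset": [0,0,10],"rotation": [0,-0.006,0.019]},{"offset": [0,0,10],"rotation": [0,0,0]},{"offset": [0,0,0],"rotation": [0,0,0]},{"offset": [0,0,0],"rotation": [0,0,0]}]}}

```text
time: 26.15
tool_pos: [0.5387, -0.0458, 0.0736]
tool_rot: [3.14, -0.004, 3.137]
contact_force: [-0.9, -0.2, -0.3]
opening: 0.0451
```

```bash
python3 to.py 585 -45.2 8 3.130
```

```text
tip [538.4 -45.7   7.6] rpy [ 3.14  -0.004  3.137] t 26.1 F [-0.9 -0.2 -0.3] op 45.1
tool offset now [-46.6   0.7  -0.5]
rotvec [ 0.002 -0.004  0.007] TCP offset: in current frame [-46.3   0.9  -0.5] after turn [-46.3   1.2  -0.4]
```

{"op": "apply_moves", "data": {"motion": [{"offset": [-8,0.5,0],"rotation": [0,-0.004,0.007]},{"offset": [-8,0,0],"rotation": [0,0,0]},{"offset": [-8,0,0],"rotation": [0,0,0]},{"offset": [-8,0,0],"rotation": [0,0,0]},{"offset": [-8,0,0],"rotation": [0,0,0]},{"offset": [-6,0,0],"rotation": [0,0,0]},{"offset": [0,0,0],"rotation": [0,0,0]}]}}

```text
time: 26.73
tool_pos: [0.5901, -0.0469, 0.0757]
tool_rot: [3.14, 0.003, 3.13]
contact_force: [-0.1, 1.0, -0.8]
opening: 0.0453
```

```bash
python3 to.py 610 -45.4 8 3.130
```

```text
tip [590.3 -46.8   9.7] rpy [3.14e+00 3.00e-03 3.13e+00] t 26.7 F [-0.1  1.  -0.8] op 45.3
tool offset now [-19.6   1.6   1.7]
rotvec [0.001 0.003 0.   ] TCP offset: in current frame [-19.9   1.7   1.7] after turn [-19.9   1.7   1.7]
```

{"op": "apply_moves", "data": {"motion": [{"offset": [0,1.5,2],"rotation": [0,0.003,0]},{"offset": [0,0,0],"rotation": [0,0,0]},{"offset": [-6,0,0],"rotation": [0,0,0]},{"offset": [-6,0,0],"rotation": [0,0,0]},{"offset": [-6,0,0],"rotation": [0,0,0]},{"offset": [0,0,0],"rotation": [0,0,0]}]}}

```text
time: 27.23
tool_pos: [0.6097, -0.0453, 0.0736]
tool_rot: [3.14, -0.0, 3.131]
contact_force: [0.0, -0.7, 0.1]
opening: 0.0455
```

```bash
python3 to.py 640 -45.4 8 3.130
```

```text
tip [609.7 -45.2   7.6] rpy [ 3.14  -0.     3.131] t 27.2 F [ 0.  -0.7  0.1] op 45.5
tool offset now [-30.3   0.1  -0.4]
rotvec [ 0.001 -0.     0.001] TCP offset: in current frame [-30.3   0.2  -0.4] after turn [-30.3   0.2  -0.4]
```

{"op": "apply_moves", "data": {"motion": [{"offset": [-8,0,0],"rotation": [0,0,0]},{"offset": [-8,0,0],"rotation": [0,0,0]},{"offset": [-8,0,0],"rotation": [0,0,0]},{"offset": [-4,0,0],"rotation": [0,0,0]},{"offset": [-3,0,0],"rotation": [0,0,0]},{"offset": [-2,0,0],"rotation": [0,0,0]},{"offset": [-2,0,0],"rotation": [0,0,0]}]}}

```text
time: 27.82
tool_pos: [0.6417, -0.0457, 0.0731]
tool_rot: [3.14, -0.017, 3.132]
contact_force: [-8.0, -1.2, 6.9]
opening: 0.0458
```

```bash
python3 to.py 643 -45.4 8 3.130
```

```text
tip [640.6 -45.6   7.1] rpy [ 3.14  -0.017  3.132] t 27.8 F [-8.  -1.2  6.9] op 45.8
tool offset now [-2.4  0.2 -0.9]
rotvec [ 0.001 -0.017  0.002] TCP offset: in current frame [-1.3  0.3 -0.9] after turn [-1.3  0.3 -0.9]
```

Stopped with the same force; release, lift and look.

{"op": "apply_moves", "data": {"motion": [{"offset": [0,0,0],"rotation": [0,0,0]},{"offset": [0,0,0],"rotation": [0,0,0]},{"offset": [0,0,0],"rotation": [0,0,0]},{"offset": [0,0,-15],"rotation": [0,0,0]},{"offset": [20,0,-25],"rotation": [0,0,0]},{"offset": [35,-15,-25],"rotation": [0,0,0]},{"offset": [25,-30,-10],"rotation": [0,0,0]},{"offset": [25,-30,0],"rotation": [0,0,0]},{"offset": [25,-30,0],"rotation": [0,0,0]},{"offset": [25,-30,0],"rotation": [0,0,0]}], "grip": 0.35}}

```text
time: 28.65
tool_pos: [0.488, -0.1772, 0.1515]
tool_rot: [3.141, -0.01, -3.14]
contact_force: [0.8, -1.1, -0.9]
opening: 0.06
```

```bash
python3 to.py 450 -330 140 3.047;  python3 - <<'E'
from h import *
p=read_camera("side"); crop(p,150,130,350,320,3.15,"pics/s16.png"); crop(p,150,340,340,470,4,"pics/s17.png")
p=read_camera("top"); crop(p,120,130,420,300,2.6,"pics/t16.png")
im=p["img"]
for c in (271,306,340): print(c, im[172:192,c].sum(1).tolist())
E
```

```text
tip [ 487.3 -177.1   85.5] rpy [ 3.141 -0.01  -3.14 ] t 28.6 F [ 0.8 -1.1 -0.9] op 60.0
tool offset now [  38.1 -152.8  -54.2]
rotvec [-0.    -0.01   0.096] TCP offset: in current frame [  38.7 -152.8  -54.2] after turn [  23.4 -155.7  -54.5]
271 [199, 201, 203, 195, 147, 55, 43, 46, 43, 34, 65, 151, 150, 152, 151, 152, 153, 153, 153, 154]
306 [206, 202, 203, 205, 187, 84, 46, 49, 47, 47, 64, 148, 152, 151, 154, 152, 153, 153, 157, 156]
340 [207, 207, 206, 208, 194, 115, 55, 48, 52, 43, 22, 68, 153, 159, 156, 154, 157, 159, 162, 157]
```

View pics/s16.png

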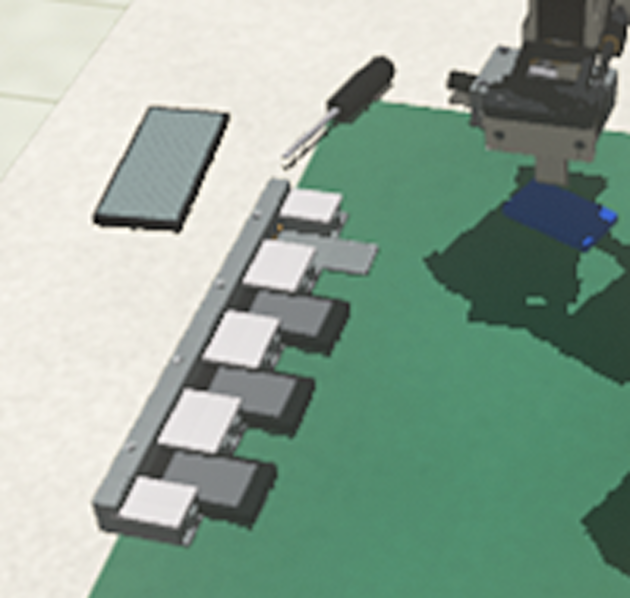

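View pics/t16.png

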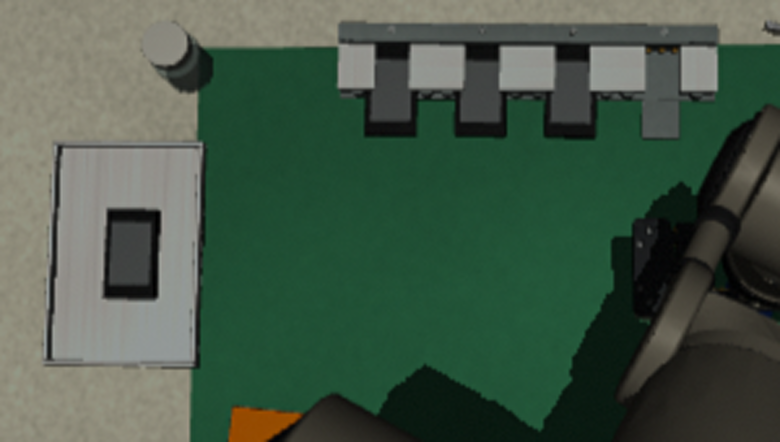

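View pics/s17.png

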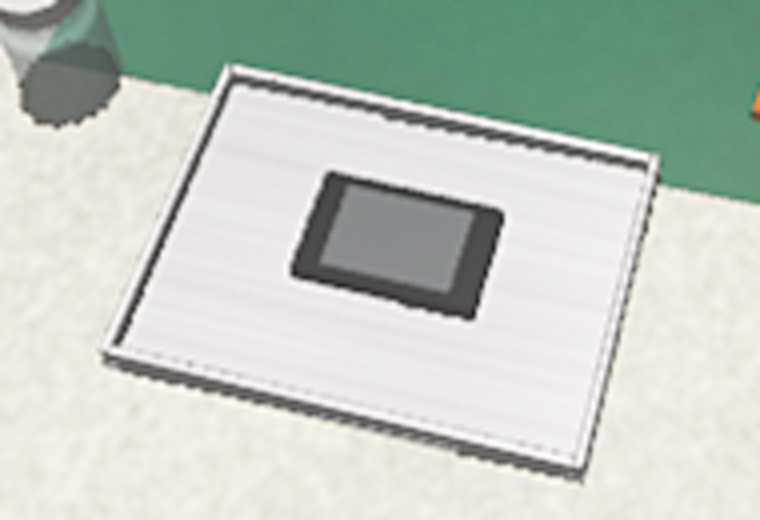

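{"op": "apply_moves", "data": {"motion": [{"offset": [0,0,-30],"rotation": [0,0,0.096]},{"offset": [7,-20,-25],"rotation": [0,0,0]},{"offset": [10,-36,0],"rotation": [0,0,0]},{"offset": [7,-36,0],"rotation": [0,0,0]},{"offset": [5,-36,0],"rotation": [0,0,0]},{"offset": [0,-20,0],"rotation": [0,0,0]},{"offset": [0,0,0],"rotation": [0,0,0]},{"offset": [0,0,0],"rotation": [0,0,0]}], "grip": 1.0}}

```text
time: 29.42
tool_pos: [0.4422, -0.3301, 0.2105]
tool_rot: [-3.138, -0.006, 3.034]
contact_force: [0.2, 0.9, 0.2]
opening: 0.0107
```

```bash
python3 to.py 448 -327 82 3.047
```

```text
tip [ 441.8 -330.3  144.5] rpy [-3.138 -0.006  3.034] t 29.4 F [0.2 0.9 0.2] op 10.7
tool offset now [-6.2  4.2 62.5]
rotvec [-0.004 -0.006 -0.013] TCP offset: in current frame [-5.8  3.9 62.5] after turn [-5.5  3.6 62.5]
```

{"op": "apply_moves", "data": {"motion": [{"offset": [0,3,20],"rotation": [-0.004,-0.006,-0.013]},{"offset": [0,0,20],"rotation": [0,0,0]},{"offset": [0,0,18],"rotation": [0,0,0]},{"offset": [0,0,0],"rotation": [0,0,0]},{"offset": [0,0,0],"rotation": [0,0,0]}]}}

```text
time: 29.83
tool_pos: [0.4457, -0.3218, 0.1516]
tool_rot: [3.141, 0.003, 3.051]
contact_force: [0.5, -0.7, 0.1]
opening: 0.0005
```

```bash
python3 to.py 470 -329 80 3.047
```

```text
tip [ 445.9 -321.8   85.6] rpy [3.141e+00 3.000e-03 3.051e+00] t 29.8 F [ 0.5 -0.7  0.1] op 0.5
tool offset now [-24.6  -5.    5.7]
rotvec [0.001 0.003 0.004] TCP offset: in current frame [-24.8  -4.9   5.7] after turn [-24.8  -4.8   5.6]
```

{"op": "apply_moves", "data": {"motion": [{"offset": [-8,-5,5],"rotation": [0,0.003,0.004]},{"offset": [-10,0,0],"rotation": [0,0,0]},{"offset": [-10,0,0],"rotation": [0,0,0]},{"offset": [-10,0,0],"rotation": [0,0,0]},{"offset": [0,0,0],"rotation": [0,0,0]}]}}

```text
time: 30.25
tool_pos: [0.4892, -0.3298, 0.1505]
tool_rot: [-3.139, 0.004, 3.049]
contact_force: [-0.9, -0.2, -0.6]
opening: 0.0003
```

```bash
python3 to.py 540 -333 80 3.047
```

```text
tip [ 489.5 -330.    84.5] rpy [-3.139  0.004  3.049] t 30.2 F [-0.9 -0.2 -0.6] op 0.3
tool offset now [-50.6   1.7   4.7]
rotvec [-0.002  0.004  0.002] TCP offset: in current frame [-50.8   1.5   4.7] after turn [-50.9   1.6   4.5]
```

{"op": "apply_moves", "data": {"motion": [{"offset": [-10,0,3],"rotation": [0,0.004,0]},{"offset": [-10,0,1],"rotation": [0,0,0]},{"offset": [-10,0,0],"rotation": [0,0,0]},{"offset": [-8,0,0],"rotation": [0,0,0]},{"offset": [0,0,0],"rotation": [0,0,0]}]}}

```text
time: 30.67
tool_pos: [0.5314, -0.3336, 0.15]
tool_rot: [-3.136, 0.004, 3.05]
contact_force: [-0.1, 0.1, 1.1]
opening: 0.0006
```

```bash
python3 to.py 540 -333 80 3.047; python3 - <<'E'
from h import *
p=read_camera("side"); crop(p,200,80,400,230,4,"pics/s18.png")
E
```

```text
tip [ 531.6 -334.    84. ] rpy [-3.136  0.004  3.05 ] t 30.7 F [-0.1  0.1  1.1] op 0.6
tool offset now [-8.3  1.8  4. ]
rotvec [-0.005  0.004  0.003] TCP offset: in current frame [-8.5  1.4  4. ] after turn [-8.5  1.5  4. ]
```

View pics/s18.png

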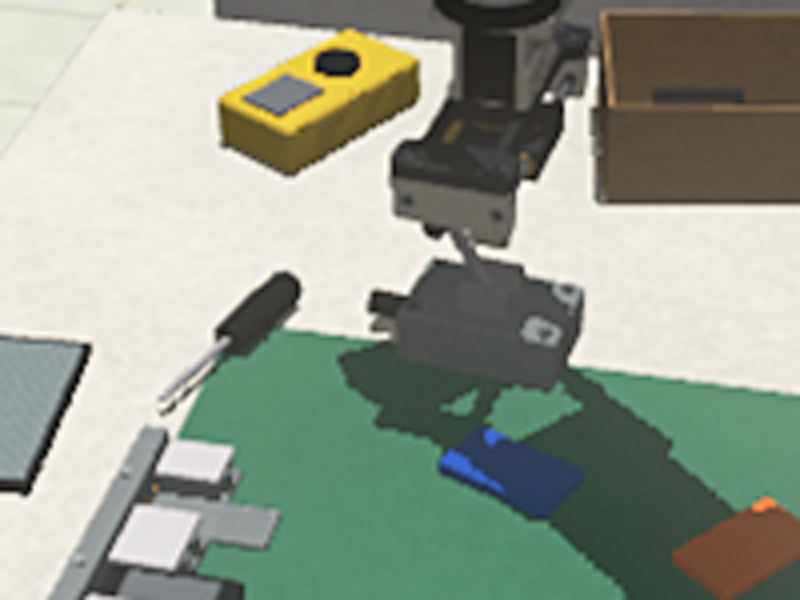

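Handle has fallen to +x. Back off, rise and verify.

{"op": "apply_moves", "data": {"motion": [{"offset": [15,0,0],"rotation": [0,0,0]},{"offset": [20,0,-10],"rotation": [0,0,0]},{"offset": [20,0,-35],"rotation": [0,0,0]},{"offset": [30,15,-20],"rotation": [0,0,0]},{"offset": [0,0,0],"rotation": [0,0,0]},{"offset": [0,0,0],"rotation": [0,0,0]}]}}

```text
time: 31.22
tool_pos: [0.4421, -0.3083, 0.2165]
tool_rot: [-3.137, 0.001, 3.051]
contact_force: [1.0, -0.6, 0.0]
opening: 0.0006
```

```bash
python3 to.py; python3 - <<'E'
from h import *
p=read_camera("side"); cv2.imwrite("pics/s19.png",p["img"][:,:,::-1])
for q in ("handle_grip","done0","fresh0"): print(q,[(round(d["score"],2),np.round(d["location"],3).tolist()) for d in tip_of(q,p)])
p=read_camera("top"); cv2.imwrite("pics/t19.png",p["img"][:,:,::-1])
for q in ("handle_grip","done0","fresh0","bay0"): print(q,[(round(d["score"],2),np.round(d["location"],3).tolist()) for d in tip_of(q,p)])
E
```

```text
tip [ 442.1 -308.6  150.5] rpy [-3.137e+00  1.000e-03  3.051e+00] t 31.2 F [ 1.  -0.6  0. ] op 0.6
handle_grip [(0.72, [0.569, -0.346, 0.096])]
done0 [(0.89, [0.521, 0.341, 0.003]), (0.68, [0.529, -0.34, -0.003])]
fresh0 [(0.88, [0.66, 0.036, 0.006]), (0.75, [0.662, -0.049, 0.001]), (0.74, [0.494, -0.206, -0.002]), (0.7, [0.291, 0.334, 0.003]), (0.61, [0.362, 0.217, 0.002]), (0.59, [0.667, 0.114, 0.004])]
handle_grip [(0.76, [0.568, -0.344, 0.098])]
done0 [(0.96, [0.518, 0.342, -0.001]), (0.27, [0.664, 0.116, 0.004])]
fresh0 [(0.91, [0.286, 0.336, -0.001]), (0.83, [0.34, -0.17, -0.0]), (0.82, [0.661, -0.047, 0.005]), (0.71, [0.494, -0.21, -0.002]), (0.63, [0.666, 0.117, 0.004]), (0.63, [0.357, 0.219, 0.001]), (0.61, [0.667, 0.034, 0.002])]
bay0 [(0.96, [0.661, -0.126, 0.006]), (0.85, [0.666, -0.048, 0.004]), (0.73, [0.667, 0.038, 0.004]), (0.66, [0.667, 0.118, 0.004])]
```

View pics/s19.png

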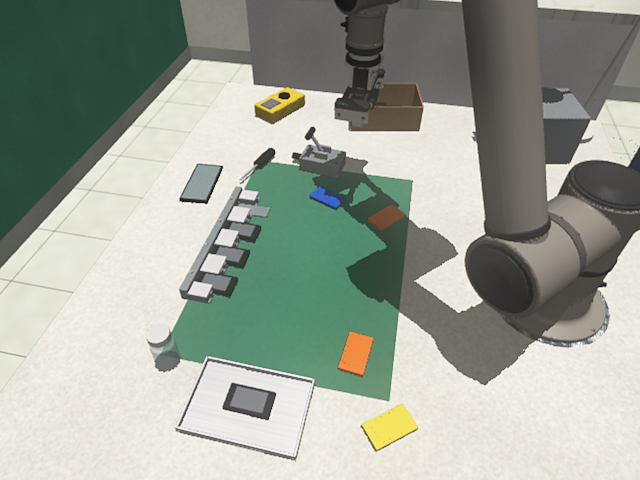

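View pics/t19.png

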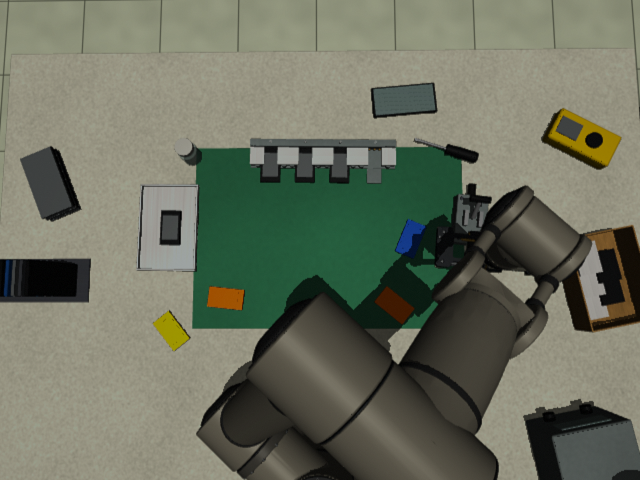

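```bash
python3 -c "
from cell import hand_in
print(hand_in())"
```

```text
the job is handed in; nothing more can be done
None
```

I threw the isolator handle off, moved the one charged pack from bay 0 into the tray, and slid the three flat packs into bays 3, 2 and 1. I then threw the handle back on and handed the job in at about 31.6 s; no verdict is given.

**Handle:** the first push off did not take it past upright, because the tool had crept upward. A second, slower push did. At the end the cameras put the grip at x = 0.57 m, leaning to +x, which is on.

**Charged pack:** it lies flat near the middle of the tray, at about (0.52, 0.34).

**Fresh packs:** each ran up against its stop at the same depth where I had gripped the original home pack. From the rear edges in the top picture, each is within about 2 mm of home.

**Left alone:** I used neither the blue, orange and yellow look-alikes nor the screwdriver and jar. The last pictures show the screwdriver and jar where they were, and the arm is clear of everything.

**One disagreement:** the network put the bay 1 pack's origin about 5 mm short of its bay point. Its stated error is about 4 mm, and the stop contact and image edge both say it is home, so I left it.

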